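# Load the brass batch onto the measuring carriers

## Robot

A 7-joint arm with a two-finger parallel gripper is mounted at the origin on the work surface. World frame = base frame: x ahead of the robot, y to its left, z up, the work surface at z = 0. Lengths are in m, angles in rad, forces in N, time in s.
With the tool pointing down it reaches from about 0.425 to 1.025 m from the base axis. Payload 9.4 kg.
Tool frame: the origin (TCP) lies midway between the tips of the shut fingers; the grasp point (between the pads) lies 19 mm behind it; z points along the fingers, y is the direction in which the jaws open and shut (so a half turn about z gives the same grasp; the last joint's range is limited). The gripper opens to 85 mm and grips with 20 to 120 N. Pads are 22 mm wide; open, the fingers measure 114 mm over their backs; the gripper's body (76 mm by 85 mm) begins 54 mm behind the grasp point. The pads swing forward as they close: fully open they stand 13 mm farther back than shut.
Start: joints at [1.244, 0.599, -0.003, 1.599, 0.002, 0.943, -0.08], TCP at [0.179, -0.702, 0.192] pointing down, gripper open.
Joint ranges: [-2.57, 2.57], [-0.35, 1.97], [-1.29, 1.29], [0.11, 2.56], [-1.05, 4.19], [0.11, 1.86], [-2.63, 2.63]. Speed limits (rad/s): [2.22, 2.22, 3.01, 3.01, 3.14, 3.14, 3.14].

## Interface

Orientations are given as a unit quaternion [x, y, z, w].
In Python, from bench import observe, grab_frame, camera_model, sign_off, boxes_of gives the robot as it stands. The module is installed in compiled form; this text tells all that it offers.
- The arm moves only by the tool apply_moves, never from a script. Its argument "deltas" is a list that holds one entry, the list of rows, each a list of 7 numbers: the opening in per cent of the stroke, from 0 (shut) to 100 (fully open), then the shift along the tool's x, y, z in mm, then the turn, a rotation vector about the tool's x, y, z in degrees. A call has 1 to 8 rows; each row is the pose to reach, as a shift and turn from the pose commanded when the call began, along the tool's axes at that moment; what a row does not reach only later rows make up. A row lasts 1/8 s, in which the tool goes at most 62.5 mm and 10.7 degrees, less where a joint would pass 70% of its speed; a pose out of reach is approached as far as the arm can. A call with a gripper value outside its range is refused whole. The fingers move at their own pace and stop on an object; "force" is the grip in N (left out, the last holds). Time passes only in rows, so rows that repeat a pose let the fingers close. It gives the time, the measured TCP pose, the force and the opening at its end, in the units of the state.
- observe(): the state, without advancing time (a new reading comes with each control period).
- grab_frame(name): name is "scene" or "top"; returns the picture (420x560x3 uint8, red, green, blue); there is no depth.
- camera_model(name): a dict with "mtx" (3x3 intrinsics, pixels), "k1" (the pictures are not rectified: a ray, as slopes to the right and down, at radius r is drawn at 1 + k1 r^2 times it, then the intrinsics apply), "camera_from_world" (4x4, takes a point from world to camera coordinates). Camera axes: x right, y up, looking along -z (the intrinsics and any distortion apply to the point x, -y, -z); pixel columns grow to the right and rows downward; lengths in m; the calibration is good to about 2 mm. A picture is of the moment at which its call begins. camera_model takes no time and is no camera call.
- sign_off(): hands the job in, once; it reports no verdict.
Trained networks look in the newest picture that a camera, given by its name, has taken for a name from the list of things; names that differ only in an ending like _2 or _b are one class to them, and where a whole thing is asked for, a point or a joint stands for the part that bears it (a point fixed in the world has none). Each returns a list of dicts, best first, with "conf" (0 to 1); they miss things now and then, are a little off and sometimes report something else, mostly with a low value. They report only what shows in the picture. A call takes as long as a camera call. They do not tell look-alikes from the thing itself.
- boxes_of(camera, thing): "location" ([row, column] as shares, 0 to 1, of the picture: columns of its width, rows of its height, amid what is visible of it).
The state is a dict: "clock": time; "joint_pos": joint angles; "qvel": joint speeds; "tau": joint torques, N m; "tcp_pos": TCP position; "ee_rot": TCP orientation; "force": force on the tool from outside, world axes, zero at the start; "torque": the same for the moment, N m; "gripper_width": opening from 0.0 (shut) to 1.0 (fully open).
Only numpy, scipy, OpenCV 4.12 (cv2) and the standard library are available. Lean on these libraries where they do the work, as an engineer would, in place of code of your own. Each camera call takes 0.05 s, during which the arm holds its last target.

## Task

Load the brass parts for the measuring microscope: put the round brass bushing, the hexagonal brass spacer and the square brass block (not their dark steel look-alikes) each upright in the middle of the white pad that shows its shape in black. Draw the brass strip, the bottom one in the blue magazine, straight out through the slot under the front gate and lay it flat in the middle of the pad with the long black rectangle, lengthwise along it. Any order will do; leave every part released and at rest.

Things in the scene. Friction and masses are not known exactly. Their poses are not given: they have to be found in the camera images.
- brass_round: Brass round bushing: an upright plain cylinder 44 mm in diameter and 30 mm tall, a black dot 24 mm across (bore, drawn only) on top. About 0.30 kg. Stands upright on the table among dark steel look-alikes (not listed); nothing over 5 mm tall within 60 mm of its centre. Origin: centre of its underside; z up.
- brass_hex: Brass hexagonal spacer: an upright six-sided prism 42 mm across flats (48 mm across corners), 26 mm tall, plain top. About 0.32 kg. Two of its parallel flats face along its own +y and -y, the others follow every 60 degrees. Stands upright on the table among dark steel look-alikes (not listed); nothing over 5 mm tall within 60 mm of its centre. Origin: centre of its underside; z up.
- brass_square: Brass square block, 42 by 42 mm and 28 mm tall, a black bar (drawn only) across its top. About 0.37 kg. Its sides face along its own x and y. Stands upright on the table among dark steel look-alikes (not listed); nothing over 5 mm tall within 60 mm of its centre. Origin: centre of its underside; z up.
- brass_strip: Flat brass bar 90 mm long (x), 36 wide (y), 8 thick, 0.22 kg; origin: centre of its underside, z up. At the start the bottom strip in the magazine, same axes, underside 12 mm above the table; its -x end overhangs 32 mm beyond the gate, with room for fingers beside and below. Two aluminium strips (not listed) lie on it and drop when it is gone. Pulled 60 mm along the magazine's -x it is clear.
- magazine: Stack magazine fixed to the table: open-topped box with dark 12 mm high floor and blue walls, 98 mm long (x), 50 wide (74 with foot strips), 40 high. The front gate is the -x wall, outer face 49 mm from the origin, with a slot below it reaching 11 mm above the floor. Origin: centre of its underside; its -x points roughly towards the robot.
- pad_round: White carrier pad, fixed to the table, 104 mm (its x) by 60 mm (its y) and 5 mm thick, with a black disc 50 mm in diameter (for the round bushing) in the middle of its top. Origin: centre of its underside, so the part is to stand 5 mm above it. The marking is flat, only colour.
- pad_hex: White carrier pad, fixed to the table, 104 mm (its x) by 60 mm (its y) and 5 mm thick, with a black hexagon 48 mm across flats (for the hexagonal spacer; the spacer may be turned any way) in the middle of its top. Origin: centre of its underside, so the part is to stand 5 mm above it. The marking is flat, only colour.
- pad_square: White carrier pad, fixed to the table, 104 mm (its x) by 60 mm (its y) and 5 mm thick, with a black square of 48 mm (for the square block; the block may be turned any way) in the middle of its top. Origin: centre of its underside, so the part is to stand 5 mm above it. The marking is flat, only colour.
- pad_strip: White carrier pad, fixed to the table, 104 mm (its x) by 60 mm (its y) and 5 mm thick, with a black rectangle 96 mm (along its x) by 42 mm (for the strip, its length along the pad's x, either way round) in the middle of its top. Origin: centre of its underside, so the part is to stand 5 mm above it. The marking is flat, only colour.
Mind the look-alikes: they are no part of the job. Leave any orange look-alike of the pad_round alone. What is shaped like the brass_hex but orange is not meant.

How it is judged:
By the outcome, as a careful person would: the job done as asked, in the order asked, and still so for the second after the job is handed in, with the robot touching nothing.
It also fails if it takes over 96 s, if anything falls off the work surface, if the arm or the gripper's body presses on something with over 40 N, if the wrist force passes 120 N, or if a joint passes its speed limit or range.

## Working session

There is one attempt and no reset: what is moved stays moved. The work goes in short steps, Python scripts to look and compute and a tool call to move; the robot and the scene stay as the last step left them, time stands still between calls to the robot, and variables do not carry over. Pictures are saved under pics/ and viewed, and the job is handed in when it is done.

Besides the shell and the picture viewer there is one more tool, called after "Request:" as name(argument=value, ...), one argument or row to a line, values as JSON. apply_moves: Moves the arm, as the interface text tells. Its arguments: {"type":"object","properties":{"deltas":{"type":"array","items":{"type":"array","items":{"type":"array","items":{"type":"number"}}}},"force":{"type":"number"}},"required":["deltas"]}

```bash
mkdir -p pics
python3 - <<'E'
from bench import *
import cv2,numpy as np
print(observe())
for n in("scene","top"):
    f=grab_frame(n); cv2.imwrite(f"pics/{n}0.png",f[:,:,::-1]); print(camera_model(n))
E
```

```text
{'clock': 0.0, 'joint_pos': array([ 1.24430052,  0.60014749, -0.00253642,  1.60014638,  0.0018096 ,
        0.94288547, -0.07981848]), 'qvel': array([ 0.00108838,  0.00074725, -0.00023703, -0.0012967 ,  0.0001232 ,
        0.00067501, -0.00110139]), 'tau': array([-1.17560940e-03, -7.76464319e+01,  1.56453386e+00, -2.58013594e+01,
        1.23802866e-02,  8.95977777e-03,  6.41644903e-06]), 'tcp_pos': array([ 0.17906201, -0.70198309,  0.19149505]), 'ee_rot': array([ 9.92207584e-01,  1.24593270e-01, -1.75881248e-04, -7.72602807e-04]), 'force': array([-0.65590539, -0.1082771 ,  0.62367042]), 'torque': array([ 0.04285464, -0.02182434, -0.00100941]), 'gripper_width': 0.995955969358226}
{'mtx': array([[436.96693738,   0.        , 282.91204396],
       [  0.        , 436.96693738, 212.96902069],
       [  0.        ,   0.        ,   1.        ]]), 'k1': -0.08148562923355922, 'camera_from_world': array([[-0.71664178,  0.69739719,  0.00785607,  0.3873672 ],
       [-0.57725845, -0.59943399,  0.55448316,  0.25091724],
       [ 0.39140419,  0.39283081,  0.83215787, -1.34474395],
       [ 0.        ,  0.        ,  0.        ,  1.        ]])}
{'mtx': array([[498.19130368,   0.        , 283.83538359],
       [  0.        , 498.19130368, 211.43638642],
       [  0.        ,   0.        ,   1.        ]]), 'k1': -0.01497840986688209, 'camera_from_world': array([[-1.63539385e-03, -9.99998061e-01, -1.09668017e-03,
        -3.88546388e-02],
       [ 9.72743797e-01, -1.84511572e-03,  2.31875186e-01,
        -5.18921614e-01],
       [-2.31876760e-01, -6.87581581e-04,  9.72744928e-01,
        -1.12764518e+00],
       [ 0.00000000e+00,  0.00000000e+00,  0.00000000e+00,
         1.00000000e+00]])}
```

View pics/scene0.png

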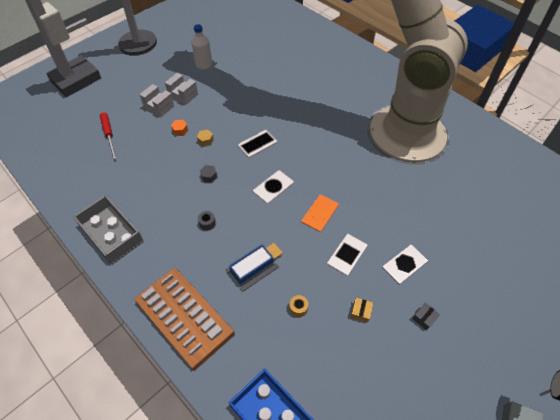

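View pics/top0.png

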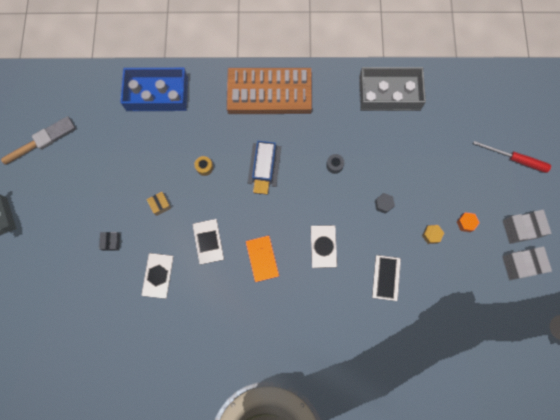

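```bash
cat > h.py <<'E'
from bench import *
import cv2,numpy as np
from scipy.optimize import minimize
def proj(n,P):
    c=camera_model(n);T=c['camera_from_world'];P=np.atleast_2d(P)
    q=P@T[:3,:3].T+T[:3,3]; u=np.c_[q[:,0]/-q[:,2],-q[:,1]/-q[:,2]]
    r2=(u**2).sum(1,keepdims=True);u=u*(1+c['k1']*r2)
    return u@np.diag([c['mtx'][0,0],c['mtx'][1,1]])+c['mtx'][:2,2]
def back(n,px,z):
    c=camera_model(n);T=c['camera_from_world']
    d=(np.array(px)-c['mtx'][:2,2])/c['mtx'][0,0];u=d.copy()
    for _ in range(20):u=d/(1+c['k1']*(u**2).sum())
    R=T[:3,:3];o=-R.T@T[:3,3];v=R.T@np.array([u[0],-u[1],-1]);return o+v*(z-o[2])/v[2]
E
python3 - <<'E'
from h import *
for t in["brass_round","brass_hex","brass_square","brass_strip","magazine","pad_round","pad_hex","pad_square","pad_strip"]:
    for d in boxes_of("top",t)[:4]:
        r,c=d['location'];p=np.array([c*560,r*420]);print(t,round(d['conf'],2),p.round(0),back("top",p,.02).round(3))
im=cv2.imread('pics/top0.png')
ts=[]
for (x,y) in[(203,165),(159,203),(433,234),(264,170),(158,275),(208,241),(323,246),(387,278)]:
    ts.append(cv2.resize(im[y-32:y+32,x-32:x+32],(198,198),interpolation=cv2.INTER_NEAREST))
cv2.imwrite('pics/z.png',np.vstack([np.hstack(ts[:4]),np.hstack(ts[4:])]))
E
```

```text
brass_round 0.51 [204. 163.] [0.655 0.161 0.02 ]
brass_hex 0.8 [467. 224.] [ 0.497 -0.49   0.02 ]
brass_hex 0.74 [432. 233.] [ 0.474 -0.403  0.02 ]
brass_square 0.8 [159. 203.] [0.552 0.27  0.02 ]
brass_strip 0.7 [262. 186.] [0.595 0.015 0.02 ]
magazine 0.69 [271. 165.] [ 0.65  -0.007  0.02 ]
pad_round 0.66 [324. 247.] [ 0.439 -0.138  0.02 ]
pad_round 0.58 [262. 262.] [0.403 0.012 0.02 ]
pad_hex 0.61 [158. 274.] [0.374 0.263 0.02 ]
pad_hex 0.21 [263. 188.] [0.589 0.011 0.02 ]
pad_square 0.78 [205. 240.] [0.458 0.152 0.02 ]
pad_strip 0.93 [386. 279.] [ 0.362 -0.285  0.02 ]
pad_strip 0.27 [269. 165.] [ 0.649 -0.002  0.02 ]
```

View pics/z.png

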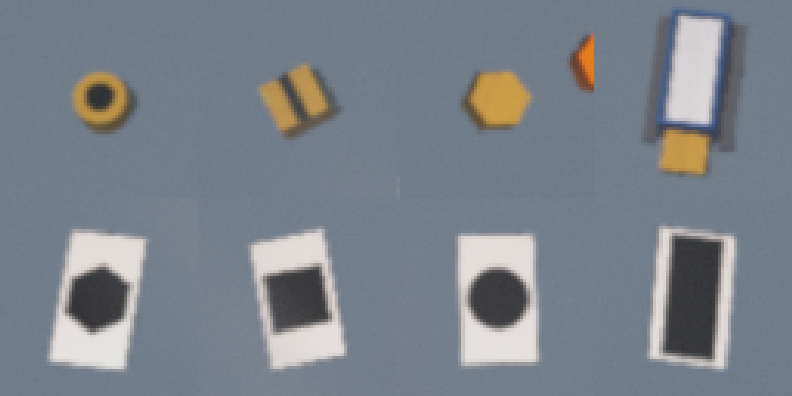

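```bash
cat > fit.py <<'E'
from h import *
def shape(t):
    if t=='round': a=np.arange(36)*np.pi/18; return np.c_[np.cos(a),np.sin(a)]*.022,.030
    if t=='hex': a=np.arange(6)*np.pi/3; return np.c_[np.cos(a),np.sin(a)]*.021/np.cos(np.pi/6),.026
    if t=='square': return np.array([[1,1],[1,-1],[-1,-1],[-1,1]])*.021,.028
    if t=='pad': return np.array([[1,1],[1,-1],[-1,-1],[-1,1]])*[.052,.030],.005
    if t=='strip': return np.array([[1,1],[1,-1],[-1,-1],[-1,1]])*[.045,.018],.008
def mask(im,t,c,R):
    hsv=cv2.cvtColor(im,cv2.COLOR_BGR2HSV).astype(int);h,s,v=hsv[...,0],hsv[...,1],hsv[...,2]
    if t=='pad': m=(s<45)&(v>150)
    else: m=(h>10)&(h<32)&(s>95)
    m=m.astype(np.uint8);yy,xx=np.mgrid[:m.shape[0],:m.shape[1]];m[(xx-c[0])**2+(yy-c[1])**2>R*R]=0
    n,l,st,_=cv2.connectedComponentsWithStats(m);k=1+np.argmax(st[1:,4]) 
    m=np.isin(l,[i for i in range(1,n) if st[i,4]>12]).astype(np.uint8)
    pts=np.argwhere(m)[:,::-1].astype(np.int32);hull=cv2.convexHull(pts)
    o=np.zeros_like(m);cv2.fillConvexPoly(o,hull,1);return o,m
S=4
def fit(n,im,t,x,y,yaw=0,z0=0,R=26):
    sh,H=shape(t);c=proj(n,[[x,y,z0+H/2]])[0];m,raw=mask(im,t,c,R)
    M=m.astype(float)
    x0,y0=int(c[0])-40,int(c[1])-40
    M=np.pad(m,60)[y0+60:y0+140,x0+60:x0+140].astype(float)
    def cost(p):
        cc,s=np.cos(p[2]),np.sin(p[2]);w=sh@np.array([[cc,s],[-s,cc]])+p[:2]
        P=np.r_[np.c_[w,np.full(len(w),z0)],np.c_[w,np.full(len(w),z0+H)]]
        q=(proj(n,P)-[x0,y0]+.5)*16-.5
        hl=cv2.convexHull(q.astype(np.float32))
        I=np.zeros((1280,1280),np.uint8);cv2.fillConvexPoly(I,np.round(hl*16).astype(np.int32),255,shift=4)
        I=cv2.resize(I,(80,80),interpolation=cv2.INTER_AREA)/255.
        return np.abs(I-M).sum()
    best=None
    for dy in ([0] if t=='round' else np.radians([-40,-20,0,20,40])):
        r=minimize(cost,[x,y,yaw+dy],method='Nelder-Mead',options=dict(initial_simplex=[[x,y,yaw+dy],[x+.006,y,yaw+dy],[x,y+.006,yaw+dy],[x,y,yaw+dy+.2]],xatol=1e-5,fatol=.05))
        if best is None or r.fun<best.fun:best=r
    return best.x,best.fun,m.sum()
E
cat > run.py <<'E'
from fit import *
L=[('round',.655,.161),('hex',.474,-.403),('square',.552,.27)]+[('pad',.439,-.138),('pad',.374,.263),('pad',.458,.152),('pad',.362,-.285)]
for t,x,y in L:
    for n in('top','scene'):
        im=cv2.imread(f'pics/{n}0.png')
        p,f,a=fit(n,im,t,x,y,0,0,30 if t=='pad' else 20)
        print(t,n,(p[:2]*1000).round(1),np.degrees(p[2]).round(1),round(f),a)
E
python3 run.py
```

```text
round top [650.4 163.9] 10.9 48 253
round scene [651.7 164.7] 5.3 21 342
hex top [ 473.6 -407. ] -25.3 31 294
hex scene [ 474.8 -404.8] -36.7 16 213
square top [555.3 275.6] -59.7 66 297
square scene [552.8 274. ] 28.3 25 409Traceback (most recent call last):
  File "run.py", line 6, in <module>
    p,f,a=fit(n,im,t,x,y,0,0,30 if t=='pad' else 20)
          ~~~^^^^^^^^^^^^^^^^^^^^^^^^^^^^^^^^^^^^^^^
  File "fit.py", line 33, in fit
    r=minimize(cost,[x,y,yaw+dy],method='Nelder-Mead',options=dict(initial_simplex=[[x,y,yaw+dy],[x+.006,y,yaw+dy],[x,y+.006,yaw+dy],[x,y,yaw+dy+.2]],xatol=1e-5,fatol=.05))
    res = _minimize_neldermead(fun, x0, args, callback, bounds=bounds,
                               **options)
    fxr = func(xr)
    fx = function(np.copy(x), *(wrapper_args + args))
  File "fit.py", line 26, in cost
    q=(proj(n,P)-[x0,y0]+.5)*16-.5
       ~~~~^^^^^
  File "h.py", line 5, in proj
    c=camera_model(n);T=c['camera_from_world'];P=np.atleast_2d(P)
ValueError: time passes only in moves, steps and waits
```

```bash
sed -i 's/^def proj/CM={n:camera_model(n) for n in("top","scene")}\ncamera_model=CM.get\ndef proj/' h.py
sed -i "s/def fit(n,im,t,x,y,yaw=0,z0=0,R=26):/def fit(n,im,t,x,y,yaw=0,z0=0,R=26,face=False,dbg=None):/; s/P=np.r_\[np.c_\[w,np.full(len(w),z0)\],/P=np.c_[w,np.full(len(w),z0+H)] if face else np.r_[np.c_[w,np.full(len(w),z0)],/; s/m,raw=mask(im,t,c,R)/m,raw=mask(im,t,c,R,face)/; s/def mask(im,t,c,R):/def mask(im,t,c,R,face):/; s/(s>95)/(s>95)\&(v>(140 if face else 0))/" fit.py
cat > run.py <<'E'
from fit import *
L=[('round',.650,.163),('hex',.474,-.403),('square',.552,.27)]+[('pad',.439,-.138),('pad',.374,.263),('pad',.458,.152),('pad',.362,-.285)]
im=cv2.imread('pics/top0.png');hsv=cv2.cvtColor(im,cv2.COLOR_BGR2HSV)
print(hsv[160:180,203].tolist())
for t,x,y in L:
    for n in('top','scene'):
      for face in (0,1):
        im=cv2.imread(f'pics/{n}0.png')
        p,f,a=fit(n,im,t,x,y,0,0,30 if t=='pad' else 20,face)
        print(t,n,face,(p[:2]*1000).round(1),np.degrees(p[2]).round(1),round(f),a)
E
python3 run.py
```

```text
[[18, 95, 86], [135, 19, 55], [100, 28, 54], [114, 24, 54], [110, 28, 54], [105, 39, 52], [120, 22, 57], [14, 55, 69], [18, 131, 125], [19, 156, 180], [19, 157, 190], [20, 153, 182], [20, 147, 149], [19, 121, 112], [17, 98, 99], [15, 30, 103], [106, 30, 126], [105, 44, 138], [104, 43, 138], [105, 44, 139]]
round top 0 [650.7 164.3] 4.5 48 253
round top 1 [648.7 163.3] 11.2 13 228
round scene 0 [651.7 164.6] 5.6 21 342
round scene 1 [652.2 165.3] -3.4 16 271
hex top 0 [ 473.6 -407. ] -25.3 31 294
hex top 1 [ 472.6 -405. ] -30.0 14 259
hex scene 0 [ 474.8 -404.8] -36.7 16 213
hex scene 1 [ 475.3 -402.9] -31.8 12 133
square top 0 [555.3 275.6] -59.7 66 297
square top 1 [551.  271.5] 29.4 23 290
square scene 0 [552.8 274. ] 28.3 25 409
square scene 1 [553.7 274.3] 28.2 22 332
pad top 0 [ 444.8 -135.8] -0.2 139 1173
pad top 1 [ 444.3 -135.6] -0.8 149 1173
pad scene 0 [ 446.1 -136.6] 0.9 46 726
pad scene 1 [ 447.7 -134.9] 1.0 83 726
pad top 0 [373.2 269.5] -7.5 119 1202
pad top 1 [372.7 268.8] -7.2 141 1202
pad scene 0 [374.1 270.2] -6.7 45 949
pad scene 1 [376.1 270.4] -6.1 70 949
pad top 0 [458.3 148.4] 11.1 135 1164
pad top 1 [457.9 148.3] 11.1 150 1164
pad scene 0 [458.8 149.8] 11.2 63 955
pad scene 1 [460.8 150.8] 11.6 91 955
pad top 0 [ 367.5 -288.6] -7.7 127 1212
pad top 1 [ 366.1 -287.6] -8.7 145 1212
pad scene 0 [ 368.1 -288. ] -7.1 36 586
pad scene 1 [ 370.4 -285.9] -6.9 71 586
```

```bash
sed -i 's/(s<45)&(v>150)/(s<35)\&(v>182)/' fit.py
cat > run2.py <<'E'
from fit import *
for t,x,y in [('pad',.445,-.136),('pad',.374,.269),('pad',.459,.149),('pad',.368,-.288)]:
    for n in('top','scene'):
        im=cv2.imread(f'pics/{n}0.png')
        p,f,a=fit(n,im,t,x,y,0,0,30,0)
        print(t,n,(p[:2]*1000).round(1),np.degrees(p[2]).round(1),round(f),a)
# strip visible part : face outline, z=.020 ; blue walls rim z=.04
def shp(n,box,cond,z):
    im=cv2.imread(f'pics/{n}0.png');hsv=cv2.cvtColor(im,cv2.COLOR_BGR2HSV).astype(int)
    x0,y0,x1,y1=box;m=np.zeros(im.shape[:2],np.uint8);m[y0:y1,x0:x1]=cond(hsv,im)[y0:y1,x0:x1]
    pts=np.argwhere(m)[:,::-1].astype(np.float32)
    W=np.array([back(n,p,z)[:2] for p in cv2.boxPoints(cv2.minAreaRect(pts))])*1000
    print(n,z,len(pts),'corners',W.round(1).tolist(),'ctr',W.mean(0).round(1),'back-centroid',(back(n,pts.mean(0),z)*1000).round(1))
br=lambda h,i:(h[...,0]>10)&(h[...,0]<32)&(h[...,1]>95)&(h[...,2]>140)
wh=lambda h,i:(h[...,1]<35)&(h[...,2]>182)
bl=lambda h,i:(h[...,0]>105)&(h[...,0]<130)&(h[...,1]>120)
for n,b in(('top',(245,130,285,200)),('scene',(225,235,295,290))):
    shp(n,b,br,.020); shp(n,b,wh,.036); shp(n,b,bl,.040)
im=cv2.imread('pics/scene0.png')
cv2.imwrite('pics/z2.png',cv2.resize(im[225:300,210:310],(800,600),interpolation=cv2.INTER_NEAREST))
E
python3 run2.py
```

```text
pad top [ 444.4 -137.1] 1.0 48 1050
pad scene [ 445.9 -136.5] 1.2 34 658
pad top [373.6 269.5] -6.1 39 1091
pad scene [375. 270.] -6.5 38 903
pad top [457.7 149.4] 12.0 38 1037
pad scene [458.4 149.4] 11.5 35 892
pad top [ 367.  -287.9] -7.0 39 1081
pad scene [ 368.1 -288.2] -7.6 31 535
top 0.02 180 corners [[579.0, 37.7], [611.4, 34.2], [606.6, -1.7], [574.3, 2.0]] ctr [592.8  18. ] back-centroid [592.8  18.1  20. ]
top 0.036 445 corners [[615.6, 31.6], [703.2, 22.1], [698.7, -11.1], [611.3, -1.1]] ctr [657.2  10.4] back-centroid [656.5  10.2  36. ]
top 0.04 9 corners [[611.6, 37.6], [679.5, 29.8], [673.2, -14.3], [605.5, -6.0]] ctr [642.4  11.8] back-centroid [627.8  16.1  40. ]
scene 0.02 122 corners [[602.2, 2.6], [578.0, 2.0], [582.2, 39.3], [606.1, 39.6]] ctr [592.1  20.9] back-centroid [592.2  21.   20. ]
scene 0.036 478 corners [[702.3, -9.5], [611.2, 0.3], [619.0, 34.5], [708.5, 24.0]] ctr [660.3  12.3] back-centroid [661.   12.4  36. ]
scene 0.04 270 corners [[709.1, -16.5], [605.8, -5.6], [618.7, 50.2], [719.1, 37.9]] ctr [663.2  16.5] back-centroid [671.7  24.9  40. ]
```

View pics/z2.png

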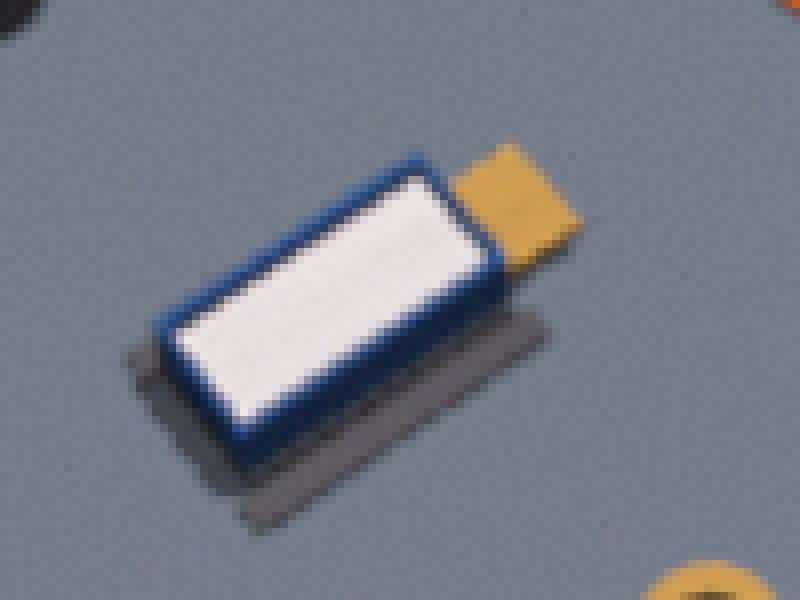

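```bash
cat > d.py <<'E'
import sys
from bench import observe
import numpy as np
from scipy.spatial.transform import Rotation as Ro
o=observe();p=o['tcp_pos']*1000;R=Ro.from_quat(o['ee_rot']);M=R.as_matrix()
phi=np.degrees(np.arctan2(M[1,0],M[0,0]))
print('t',round(o['clock'],2),'p',p.round(1),'phi',round(phi,1),'q',o['joint_pos'].round(2),'F',o['force'].round(1),'w',round(o['gripper_width']*85,1))
a=[float(v) for v in sys.argv[1:]]
for i in range(0,len(a),4):
    x,y,z,f=a[i:i+4]
    c,s=np.cos(np.radians(f)),np.sin(np.radians(f))
    T=np.array([[c,s,0],[s,-c,0],[0,0,-1]])
    print((M.T@(np.array([x,y,z])-p)).round(1),np.degrees(Ro.from_matrix(M.T@T).as_rotvec()).round(1))
E
python3 d.py 474 -404.5 70 29 474 -404.5 4 29
```

```text
t 0.55 p [ 179.2 -702.5  192.4] phi 14.3 q [ 1.24  0.6  -0.    1.6   0.    0.94 -0.08] F [-0.1  0.1 -0.1] w 84.7
[ 359.3 -215.9  122.3] [ -0.    0.  -14.7]
[ 359.3 -215.9  188.3] [ -0.    0.  -14.7]
```

Request:
apply_moves(
  deltas=[
    [[70,50,-30,17,0,0,-2],[70,100,-60,34,0,0,-4],[70,150,-90,51,0,0,-6],[70,200,-120,68,0,0,-8],[70,250,-150,85,0,0,-10],[70,300,-180,102,0,0,-12],[70,345,-207,117,0,0,-14],[70,359.3,-215.9,122.3,0,0,-14.7]],
  ],
  force=60,
)

```text
clock: 1.55
tcp_pos: [0.4769, -0.4007, 0.0692]
ee_rot: [0.967, 0.253, 0.0, -0.001]
force: [-0.2, -0.2, 0.9]
gripper_width: 0.7
```

```bash
python3 d.py 474 -404.5 4 29
python3 - <<'E'
from h import *
cv2.imwrite('pics/top1.png',grab_frame("top")[:,:,::-1])
E
```

```text
t 1.55 p [ 476.9 -400.7   69.2] phi 29.3 q [ 0.65  0.63 -0.05  1.94  0.06  0.58 -0.5 ] F [-0.2 -0.2  0.9] w 59.5
[-4.4  2.  65.2] [-0.1 -0.1  0.3]
```

View pics/top1.png

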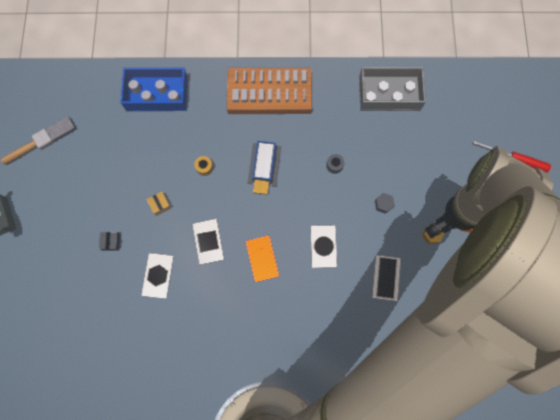

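Request:
apply_moves(
  deltas=[
    [[70,0,0,0,0,0,0],[70,0,0,0,0,0,0]],
  ],
)

```text
clock: 1.85
tcp_pos: [0.4725, -0.4066, 0.0706]
ee_rot: [0.969, 0.249, -0.0, 0.001]
force: [0.5, -0.2, -0.2]
gripper_width: 0.702
```

```bash
python3 d.py 474 -404.5 4 29
```

```text
t 1.85 p [ 472.5 -406.6   70.6] phi 28.8 q [ 0.65  0.63 -0.05  1.94  0.06  0.58 -0.5 ] F [ 0.5 -0.2 -0.2] w 59.6
[ 2.4 -1.2 66.6] [ 0.1  0.  -0.2]
```

Request:
apply_moves(
  deltas=[
    [[70,0,0,30,0,0,0],[70,0,0,55,0,0,0],[70,0,0,66,0,0,0],[70,0,0,66,0,0,0],[40,0,0,66,0,0,0],[30,0,0,66,0,0,0],[30,0,0,66,0,0,0],[30,0,0,66,0,0,0]],
  ],
  force=70,
)

```text
clock: 2.85
tcp_pos: [0.4741, -0.4045, 0.0044]
ee_rot: [0.968, 0.251, 0.0, 0.0]
force: [0.5, 0.4, 0.4]
gripper_width: 0.299
```

```bash
python3 d.py 474 -404.5 90 29 500 0 110 80 374.3 269.7 60 60
```

```text
t 2.85 p [ 474.1 -404.5    4.4] phi 29.0 q [ 0.64  0.72 -0.04  1.97  0.07  0.45 -0.51] F [0.5 0.4 0.4] w 25.4
[ -0.1  -0.  -85.6] [ 0. -0.  0.]
[ 218.9 -341.1 -105.7] [  0.   0. -51.]
[ 239.8 -638.   -55.9] [  0.  -0. -31.]
```

Run:
```python
from h import *
for n in("top","scene"):
    im=grab_frame(n)[:,:,::-1];cv2.imwrite(f'pics/{n}2.png',im)
    c=proj(n,[[.474,-.4045,.02]])[0].astype(int);y,x=max(c[1]-45,0),max(c[0]-45,0)
    cv2.imwrite(f'pics/{n}2z.png',cv2.resize(im[y:y+90,x:x+90],(540,540),interpolation=cv2.INTER_CUBIC))
```

```text
(no output)
```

View pics/scene2z.png

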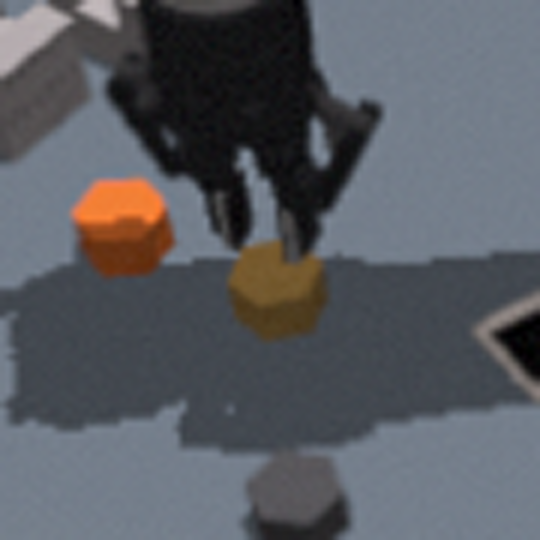

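View pics/top2z.png

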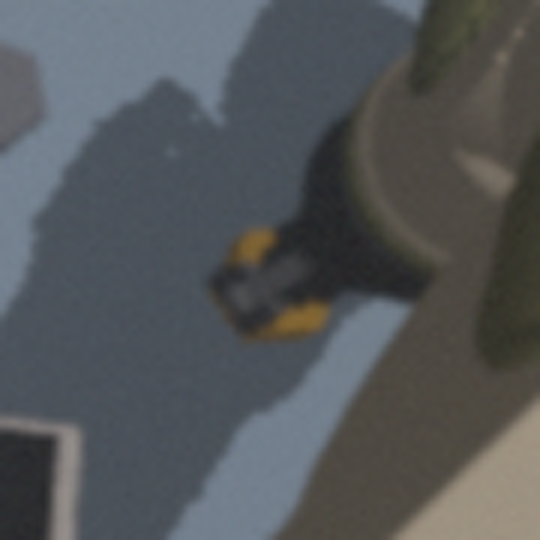

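Run:
```python
from h import *
o=observe()
p=o['tcp_pos']
out=[]
for n in("top","scene"):
    im=cv2.imread(f'pics/{n}2.png')
    c=proj(n,[[p[0],p[1],.03]])[0].astype(int);y,x=c[1]-35,c[0]-35
    z=cv2.resize(im[y:y+70,x:x+70],(400,400),interpolation=cv2.INTER_CUBIC)
    z=cv2.convertScaleAbs(z,alpha=1.8)
    for k,h in enumerate([0,.019,.05,.073,.12]):
        q=(proj(n,[[p[0],p[1],p[2]+h]])[0]-[x,y]+.5)*400/70
        cv2.circle(z,tuple(int(v) for v in q),3,[(0,0,255),(0,255,0),(255,0,0),(255,0,255),(255,255,0)][k],-1)
    out.append(z)
cv2.imwrite('pics/ov.png',np.hstack(out))
```

```text
(no output)
```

View pics/ov.png

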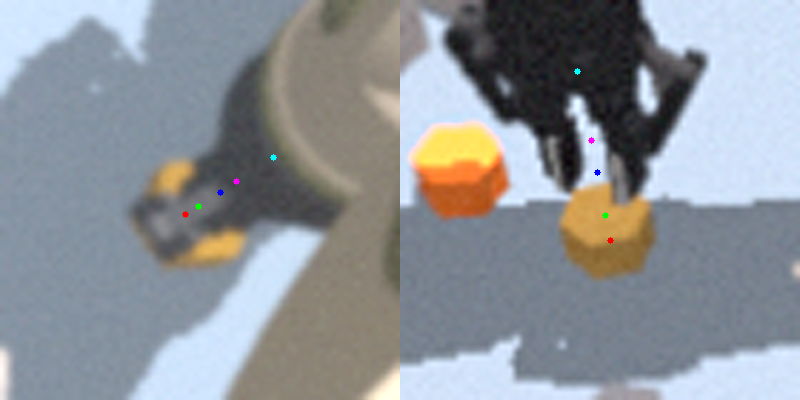

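Run:
```python
from h import *
o=observe();p=o['tcp_pos'];print(p,o['force'],o['gripper_width'],o['clock'])
for n in("top","scene"):
    T=CM[n]['camera_from_world'];print(n,-T[:3,:3].T@T[:3,3])
c=proj("scene",[[p[0],p[1],.03]])[0].astype(int);s=np.array([196,195])*70/400-.5+c-35
c=proj("top",[[p[0],p[1],.03]])[0].astype(int);t=np.array([165,215])*70/400-.5+c-35
from scipy.optimize import least_squares
r=least_squares(lambda P:np.r_[proj("scene",[P])[0]-s,proj("top",[P])[0]-t],p);print(r.x,r.fun)
# ray of scene point at different heights
for z in(.004,.02,.03,.04):print(z,back("scene",s,z))
```

```text
[ 0.47401864 -0.40446576  0.00416748] [ 0.28950683  0.10891536 -0.30836041] 0.3024592498500275 2.95
top [ 0.24323953 -0.04058738  1.21719357]
scene [0.94878603 0.40851639 0.97686669]
[ 0.4724678  -0.39127704  0.04122707] [ 4.07484043  1.29347879  2.62610434 -2.29796066]
0.004 [ 0.45909832 -0.43615067  0.004     ]
0.02 [ 0.46715185 -0.42225908  0.02      ]
0.03 [ 0.4721853  -0.41357683  0.03      ]
0.04 [ 0.47721875 -0.40489458  0.04      ]
```

Request:
apply_moves(
  deltas=[
    [[72,0,0,0,0,0,0],[72,0,0,0,0,0,0],[72,0,0,0,0,0,0]],
  ],
)

```text
clock: 3.32
tcp_pos: [0.474, -0.4044, 0.004]
ee_rot: [0.968, 0.25, -0.0, -0.0]
force: [-0.2, 0.4, -0.1]
gripper_width: 0.718
```

```bash
cat > ov.py <<'E'
import sys
from h import *
tag=sys.argv[1];o=observe();p=o['tcp_pos'] if len(sys.argv)<4 else np.array([float(sys.argv[2]),float(sys.argv[3]),.0])/1000
print(o['tcp_pos'].round(4),o['force'].round(1),round(o['gripper_width'],3),round(o['clock'],2))
out=[]
for n in("top","scene"):
    im=grab_frame(n)[:,:,::-1];cv2.imwrite(f'pics/{n}{tag}.png',im)
    c=proj(n,[[p[0],p[1],.03]])[0].astype(int);x,y=np.clip(c-35,0,[490,350])
    z=cv2.resize(im[y:y+70,x:x+70],(400,400),interpolation=cv2.INTER_CUBIC)
    out.append(cv2.convertScaleAbs(z,alpha=1.6))
cv2.imwrite(f'pics/ov{tag}.png',np.hstack(out))
E
python3 ov.py 3
```

```text
[ 0.474  -0.4044  0.004 ] [-0.2  0.4 -0.1] 0.718 3.33
```

View pics/ov3.png

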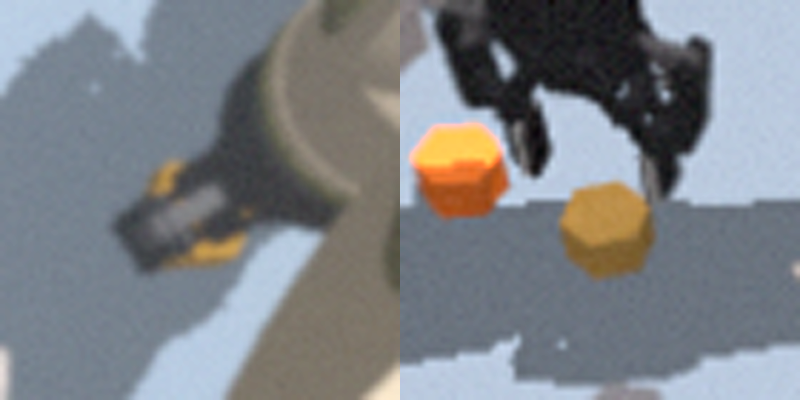

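Request:
apply_moves(
  deltas=[
    [[72,0,0,4,0,0,0],[72,0,0,8,0,0,0],[72,0,0,8,0,0,0]],
  ],
)

```text
clock: 3.8
tcp_pos: [0.4737, -0.4042, -0.0045]
ee_rot: [0.968, 0.251, -0.0, -0.0]
force: [-0.4, -0.2, 0.5]
gripper_width: 0.719
```

```bash
python3 ov.py 4
```

```text
[ 0.4737 -0.4042 -0.0045] [-0.4 -0.2  0.5] 0.719 3.8
```

View pics/ov4.png

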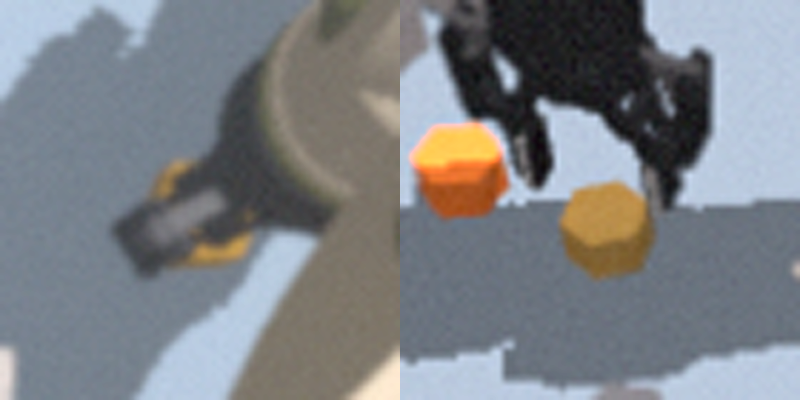

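Run:
```python
from h import *
o=observe();p=o['tcp_pos']
a=np.radians(29);j=np.array([np.sin(a),-np.cos(a),0])
n="scene";c=proj(n,[[p[0],p[1],.03]])[0].astype(int)
for z in(.0,.01,.02,.03,.04):
    for s in(-1,1):
        q=[]
        for d in (.031,.038): q.append((proj(n,[[p[0],p[1],z]+j*s*d])[0]-c+35+.5)*400/70+[400,0])
        print(z,s,np.round(q).tolist())
```

```text
0.0 -1 [[666.0, 258.0], [679.0, 261.0]]
0.0 1 [[558.0, 233.0], [546.0, 230.0]]
0.01 -1 [[664.0, 245.0], [677.0, 248.0]]
0.01 1 [[555.0, 220.0], [543.0, 217.0]]
0.02 -1 [[662.0, 232.0], [674.0, 235.0]]
0.02 1 [[553.0, 207.0], [540.0, 204.0]]
0.03 -1 [[660.0, 218.0], [672.0, 221.0]]
0.03 1 [[550.0, 193.0], [537.0, 191.0]]
0.04 -1 [[657.0, 205.0], [670.0, 208.0]]
0.04 1 [[547.0, 180.0], [534.0, 177.0]]
```

Request:
apply_moves(
  deltas=[
    [[72,0,0,5,0,0,0],[72,0,0,10,0,0,0],[72,0,0,15,0,0,0],[72,0,0,20,0,0,0],[72,0,0,20,0,0,0]],
  ],
)

```text
clock: 4.53
tcp_pos: [0.4737, -0.4043, -0.0245]
ee_rot: [0.968, 0.251, -0.0, -0.0]
force: [-0.7, -0.2, 1.4]
gripper_width: 0.72
```

```bash
python3 ov.py 5
```

```text
[ 0.4737 -0.4043 -0.0245] [-0.7 -0.2  1.4] 0.72 4.53
```

View pics/ov5.png

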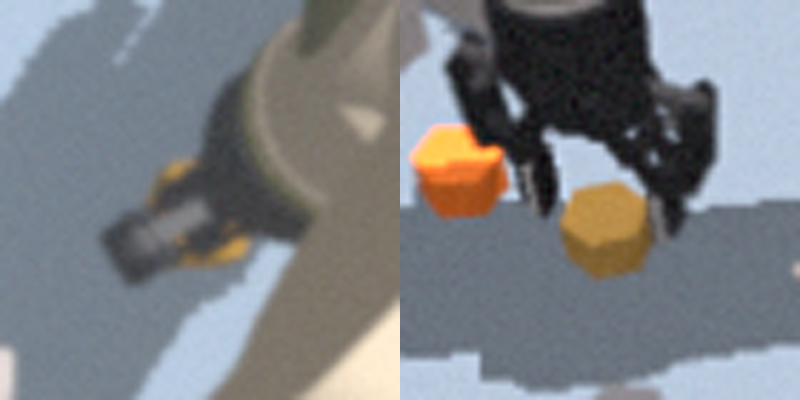

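Request:
apply_moves(
  deltas=[
    [[72,0,0,5,0,0,0],[60,0,0,5,0,0,0],[40,0,0,5,0,0,0],[30,0,0,5,0,0,0],[30,0,0,5,0,0,0]],
  ],
)

```text
clock: 5.25
tcp_pos: [0.4741, -0.4046, -0.0285]
ee_rot: [0.968, 0.251, 0.0, 0.0]
force: [-1.4, 2.1, 5.6]
gripper_width: 0.48
```

```bash
python3 d.py 474 -404.5 70 29 500 0 90 80 374.3 269.7 60 60;python3 ov.py 6
```

```text
t 5.25 p [ 474.1 -404.6  -28.5] phi 29.0 q [ 0.64  0.77 -0.04  1.98  0.07  0.39 -0.52] F [-1.4  2.1  5.6] w 40.8
[ -0.   -0.1 -98.5] [ 0. -0.  0.]
[ 218.9 -341.2 -118.6] [  0.   0. -51.]
[ 239.8 -638.   -88.7] [  0.   0. -31.]
[ 0.4741 -0.4046 -0.0285] [-1.4  2.1  5.6] 0.48 5.25
```

View pics/ov6.png

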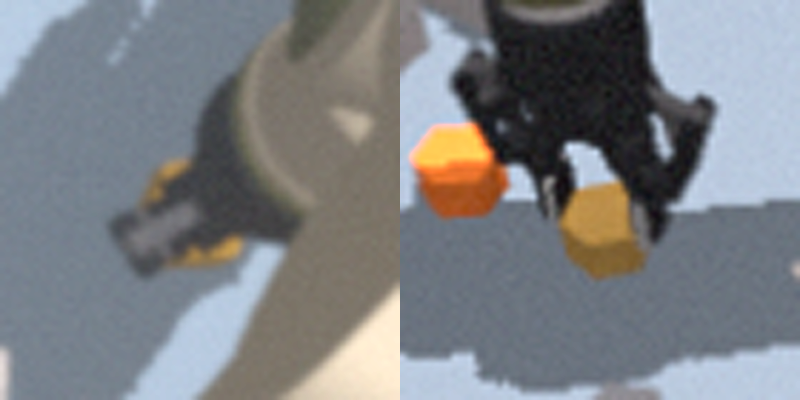

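Request:
apply_moves(
  deltas=[
    [[30,0,0,-40,0,0,0],[30,0,0,-80,0,0,0],[30,22,-34,-90,0,0,-3],[30,50,-78,-90,0,0,-6],[30,80,-125,-90,0,0,-9],[30,110,-171,-90,0,0,-12],[30,139,-217,-90,0,0,-15],[30,168,-262,-90,0,0,-18]],
  ],
)

```text
clock: 6.35
tcp_pos: [0.4936, -0.0921, 0.0609]
ee_rot: [0.917, 0.4, -0.0, -0.0]
force: [1.1, 0.3, -4.2]
gripper_width: 0.478
```

```bash
python3 d.py 500 0 62 55 460 150 62 60 374.3 269.7 40 60
```

```text
t 6.35 p [493.6 -92.1  60.9] phi 47.1 q [ 0.12  0.54 -0.07  2.21  0.09  0.39 -0.77] F [ 1.1  0.3 -4.2] w 40.7
[ 71.9 -58.   -1.1] [-0.   0.  -7.9]
[ 154.5 -189.4   -1.1] [ -0.    0.  -12.9]
[ 183.9 -333.7   20.9] [ -0.    0.  -12.9]
```

Request:
apply_moves(
  deltas=[
    [[30,36,-29,0,0,0,-4],[30,72,-58,0,0,0,-8],[30,100,-102,0,0,0,-10],[30,128,-146,0,0,0,-12],[30,154,-190,0,0,0,-13],[30,165,-240,0,0,0,-13],[30,175,-290,0,0,0,-13],[30,184,-333,0,0,0,-13]],
  ],
)

```text
clock: 7.35
tcp_pos: [0.3743, 0.2692, 0.0609]
ee_rot: [0.866, 0.5, -0.0, -0.0]
force: [0.0, 0.5, -2.9]
gripper_width: 0.471
```

Request:
apply_moves(
  deltas=[
    [[30,0,0,0,0,0,0],[30,0,0,0,0,0,0],[30,0,0,0,0,0,0]],
  ],
)

```text
clock: 7.72
tcp_pos: [0.3763, 0.2666, 0.061]
ee_rot: [0.866, 0.499, -0.0, 0.0]
force: [0.2, -0.2, -3.0]
gripper_width: 0.474
```

```bash
python3 d.py 374.3 269.7 -22 60; python3 ov.py 7 374 270
```

```text
t 7.72 p [376.3 266.6  61. ] phi 59.9 q [-0.73  0.52 -0.02  2.31  0.03  0.32 -1.29] F [ 0.2 -0.2 -3. ] w 40.3
[ 1.7 -3.3 83. ] [ 0.   0.  -0.1]
[0.3763 0.2666 0.061 ] [ 0.2 -0.2 -3. ] 0.474 7.72
```

View pics/ov7.png

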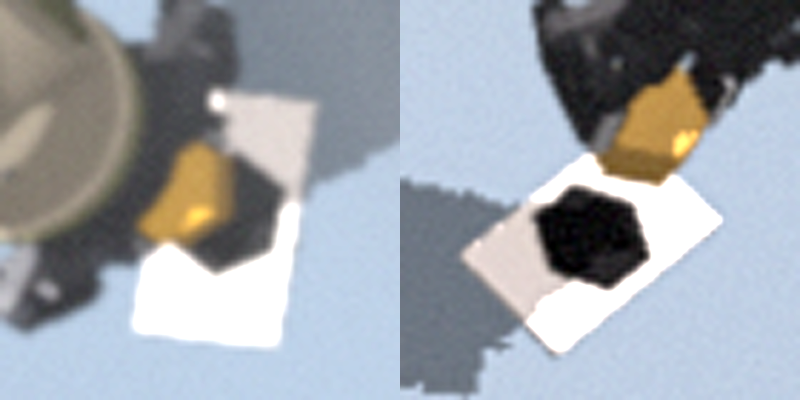

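Run:
```python
from h import *
out=[]
for n in("top","scene"):
    im=cv2.imread(f'pics/{n}7.png');c=proj(n,[[.376,.267,.08]])[0].astype(int)
    out.append(cv2.resize(im[c[1]-22:c[1]+22,c[0]-22:c[0]+22],(400,400),interpolation=cv2.INTER_CUBIC))
cv2.imwrite('pics/z7.png',np.hstack(out))
```

```text
(no output)
```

View pics/z7.png

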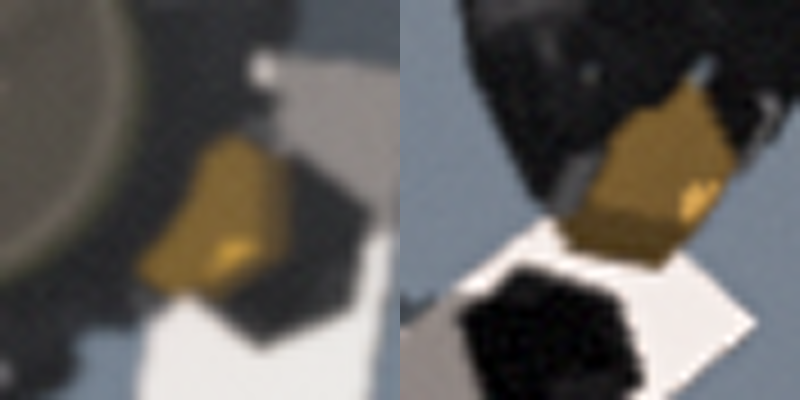

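```bash
cat > hold.py <<'E'
import sys
from fit import *
t,tag,x,y,z,yaw=sys.argv[1],sys.argv[2],*[float(v) for v in sys.argv[3:7]]
x,y,z=x/1000,y/1000,z/1000;yaw=np.radians(yaw);sh,H=shape(t)
w=sh@np.array([[np.cos(yaw),np.sin(yaw)],[-np.sin(yaw),np.cos(yaw)]])+[x,y];out=[]
for n in("top","scene"):
    im=cv2.imread(f'pics/{n}{tag}.png');c=proj(n,[[x,y,z+.013]])[0].astype(int)
    o=cv2.resize(im[c[1]-22:c[1]+22,c[0]-22:c[0]+22],(396,396),interpolation=cv2.INTER_CUBIC);o=cv2.convertScaleAbs(o,alpha=1.5)
    for zz,col in((z,(0,0,255)),(z+H,(0,255,0))):
        q=(proj(n,np.c_[w,np.full(len(w),zz)])-(c-22)+.5)*9
        cv2.polylines(o,[q.astype(np.int32)],True,col,1)
    out.append(o)
cv2.imwrite('pics/hold.png',np.hstack(out))
E
python3 hold.py hex 7 376.3 266.6 89.5 0
```

```text
(no output)
```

View pics/hold.png

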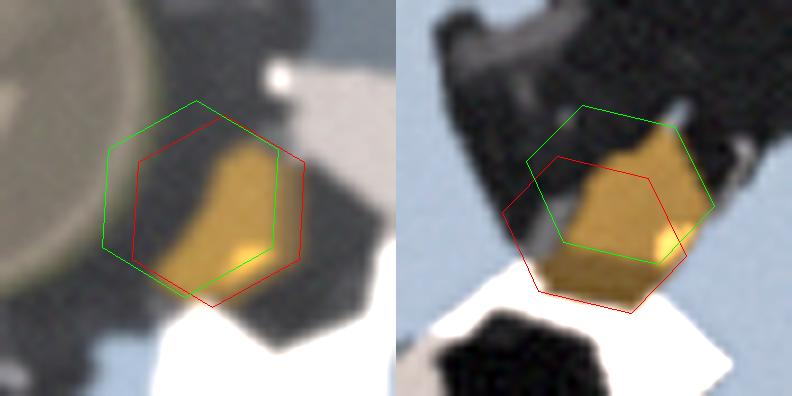

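Request:
apply_moves(
  deltas=[
    [[30,0,0,35,0,0,0],[30,0,0,60,0,0,0],[30,0,0,75,0,0,0],[30,0,0,80,0,0,0],[30,0,0,80,0,0,0],[30,0,0,80,0,0,0]],
  ],
)

```text
clock: 8.57
tcp_pos: [0.3761, 0.2678, -0.0184]
ee_rot: [0.866, 0.5, 0.0, -0.0]
force: [-0.6, 0.1, -3.3]
gripper_width: 0.477
```

```bash
python3 d.py 374.3 269.7 -24 60
```

```text
t 8.57 p [376.1 267.8 -18.4] phi 60.0 q [-0.74  0.68 -0.01  2.35  0.04  0.12 -1.31] F [-0.6  0.1 -3.3] w 40.5
[ 0.7 -2.5  5.6] [ 0. -0. -0.]
```

Request:
apply_moves(
  deltas=[
    [[30,-0.1,-1.5,0,0.3,-0.7,0],[30,-0.2,-2.9,2,0.6,-1.4,0],[30,-0.2,-2.9,4,0.6,-1.4,0],[30,-0.2,-2.9,4,0.6,-1.4,0]],
  ],
)

```text
clock: 9.07
tcp_pos: [0.3733, 0.2693, -0.023]
ee_rot: [0.866, 0.5, -0.013, 0.001]
force: [0.3, 0.4, -3.2]
gripper_width: 0.476
```

```bash
python3 d.py 373.5 269.1 -24 60; python3 ov.py 8; python3 hold.py hex 8 374.3 269.7 5 0
```

```text
t 9.07 p [373.3 269.3 -23. ] phi 60.0 q [-0.74  0.69 -0.01  2.33  0.04  0.15 -1.31] F [ 0.3  0.4 -3.2] w 40.4
[-0.1  0.3  1. ] [-0.6  1.4  0. ]
[ 0.3733  0.2693 -0.023 ] [ 0.3  0.4 -3.2] 0.476 9.07
```

View pics/hold.png

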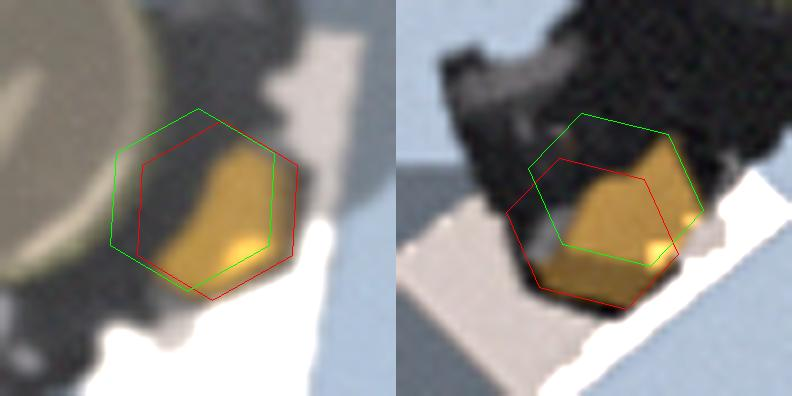

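Request:
apply_moves(
  deltas=[
    [[30,0,0,1.5,0,0,0],[30,0,0,1.5,0,0,0],[60,0,0,1,0,0,0],[75,0,0,1,0,0,0],[75,0,0,1,0,0,0],[75,0,0,-30,0,0,0],[75,0,0,-80,0,0,0],[75,0,0,-110,0,0,0]],
  ],
)

```text
clock: 10.18
tcp_pos: [0.3757, 0.2709, 0.0888]
ee_rot: [0.866, 0.5, -0.013, 0.001]
force: [0.5, 0.5, 0.0]
gripper_width: 0.75
```

```bash
python3 d.py 552.2 273 50 28.5 552.2 273 50 118.5
```

```text
t 10.18 p [375.7 270.9  88.8] phi 60.0 q [-0.72  0.47 -0.03  2.26  0.03  0.44 -1.3 ] F [0.5 0.5 0. ] w 63.8
[ 91.  152.2  35.1] [-0.2  1.5 31.5]
[ 91.  152.2  35.1] [ -1.2   0.9 -58.5]
```

Request:
apply_moves(
  deltas=[
    [[75,22,38,9,0,0.4,8],[75,45,76,17,-0.1,0.8,16],[75,68,114,26,-0.1,1.2,24],[75,91,152.2,35,-0.2,1.5,31.5],[75,91,152.2,35,-0.2,1.5,31.5],[75,91,152.2,35,-0.2,1.5,31.5],[75,91,152.2,35,-0.2,1.5,31.5]],
  ],
)

```text
clock: 11.05
tcp_pos: [0.5506, 0.2731, 0.0483]
ee_rot: [0.969, 0.247, -0.001, 0.0]
force: [-0.6, 0.6, -0.4]
gripper_width: 0.755
```

```bash
python3 d.py 552.2 273 -28 28.5; python3 ov.py 9 374 270
```

```text
t 11.05 p [550.6 273.1  48.3] phi 28.6 q [-0.62  0.66  0.1   1.97 -0.13  0.52 -1.5 ] F [-0.6  0.6 -0.4] w 64.1
[ 1.4  0.9 76.3] [-0.   0.1  0.1]
[0.5506 0.2731 0.0483] [-0.6  0.6 -0.4] 0.755 11.05
```

View pics/ov9.png

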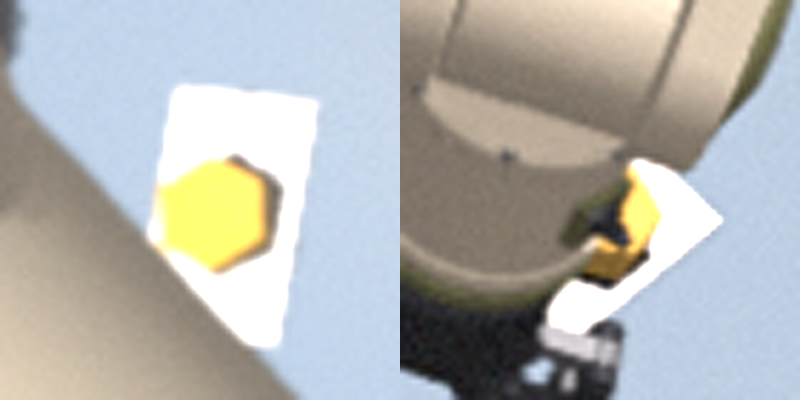

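Request:
apply_moves(
  deltas=[
    [[75,0.5,0.3,35,0,0,0],[75,0.5,0.3,60,0,0,0],[75,0.5,0.3,74,0,0,0],[75,0.5,0.3,74,0,0,0],[50,0.5,0.3,74,0,0,0],[30,0.5,0.3,74,0,0,0],[30,0.5,0.3,74,0,0,0],[30,0.5,0.3,74,0,0,0]],
  ],
)

```text
clock: 12.15
tcp_pos: [0.553, 0.2733, -0.0244]
ee_rot: [0.969, 0.246, 0.001, -0.0]
force: [-0.6, 1.2, 6.2]
gripper_width: 0.472
```

```bash
python3 d.py 552.2 273 40 28.5 458 149.4 30 28.5; python3 ov.py 10 552 273; python3 hold.py square 10 552 273 0 28.5
```

```text
t 12.15 p [553.  273.3 -24.4] phi 28.5 q [-0.6   0.77  0.08  2.   -0.14  0.38 -1.49] F [-0.6  1.2  6.2] w 40.1
[ -0.8  -0.1 -64.4] [-0.  -0.1  0. ]
[-142.5   63.5  -54.6] [-0.  -0.1  0. ]
[ 0.553   0.2733 -0.0244] [-0.6  1.2  6.2] 0.472 12.15
```

View pics/hold.png

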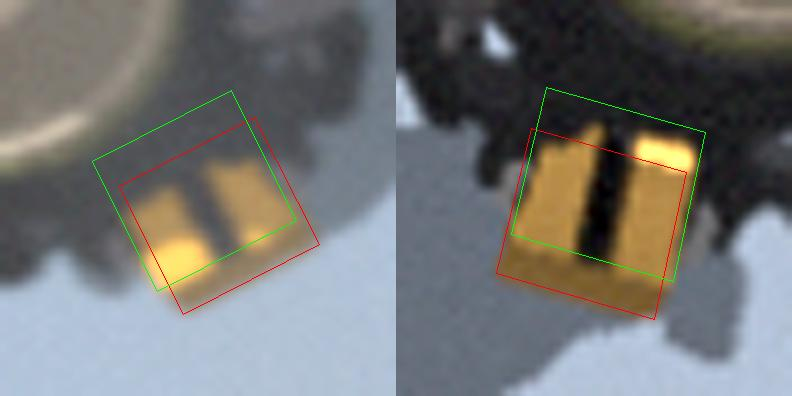

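Request:
apply_moves(
  deltas=[
    [[30,0,0,-35,0,0,0],[30,0,0,-60,0,0,0],[30,-40,18,-64,0,0,0],[30,-86,38,-64,0,0,0],[30,-122,55,-64,0,0,0],[30,-142.5,63.5,-60,0,0,0],[30,-142.5,63.5,-40,0,0,0],[30,-142.5,63.5,-20,0,0,0]],
  ],
)

```text
clock: 13.25
tcp_pos: [0.4582, 0.1491, -0.0054]
ee_rot: [0.969, 0.246, 0.001, -0.0]
force: [0.2, -0.3, -5.1]
gripper_width: 0.468
```

Request:
apply_moves(
  deltas=[
    [[30,0,0,0,0,0,0],[30,0,0,0,0,0,0],[30,0,0,0,0,0,0]],
  ],
)

```text
clock: 13.62
tcp_pos: [0.458, 0.1493, -0.0049]
ee_rot: [0.969, 0.246, 0.0, 0.0]
force: [0.6, -0.3, -3.9]
gripper_width: 0.467
```

```bash
python3 d.py 458 149.4 -18.5 28.5; python3 ov.py 11 552 273; python3 hold.py square 11 458 149.4 20 28.5
```

```text
t 13.62 p [458.  149.3  -4.9] phi 28.5 q [-0.46  0.66  0.04  2.3  -0.12  0.18 -1.38] F [ 0.6 -0.3 -3.9] w 39.7
[ 0.  -0.1 13.6] [ 0. -0.  0.]
[ 0.458   0.1493 -0.0049] [ 0.6 -0.3 -3.9] 0.467 13.62
```

View pics/hold.png

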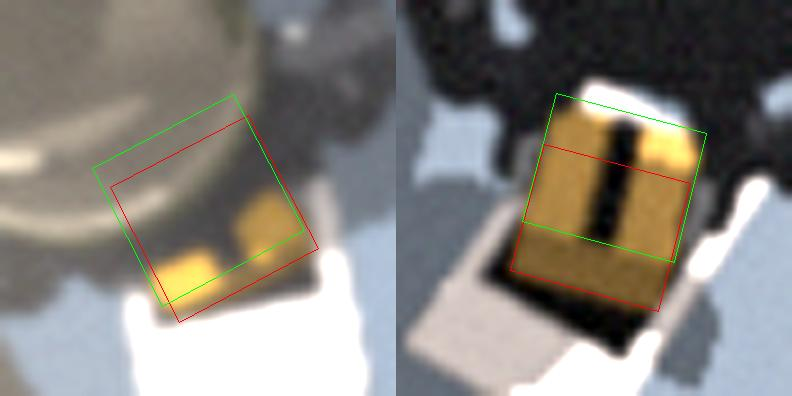

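Request:
apply_moves(
  deltas=[
    [[30,0,0,8,0,0,0],[30,0,0,13.5,0,0,0],[30,0,0,14,0,0,0],[60,0,0,14,0,0,0],[75,0,0,14,0,0,0],[75,0,0,14,0,0,0],[75,0,0,-30,0,0,0],[75,0,0,-75,0,0,0]],
  ],
)

```text
clock: 14.72
tcp_pos: [0.4571, 0.1489, 0.0697]
ee_rot: [0.969, 0.246, -0.001, 0.0]
force: [-0.3, 0.3, 0.5]
gripper_width: 0.747
```

```bash
python3 d.py 650.3 164.2 50 28.5 650.3 164.2 50 100
```

```text
t 14.72 p [457.1 148.9  69.7] phi 28.5 q [-0.49  0.52  0.08  2.26 -0.11  0.37 -1.39] F [-0.3  0.3  0.5] w 63.5
[177.1  78.8  19.3] [-0.   0.1  0. ]
[177.1  78.8  19.3] [ -0.1   0.1 -71.5]
```

Request:
apply_moves(
  deltas=[
    [[75,45,20,5,0,0,0],[75,90,40,10,0,0,0],[75,135,60,15,0,0,0],[75,177,79,19,0,0,0],[75,177,79,45,0,0,0],[75,177,79,65,0,0,0],[75,177,79,65,0,0,0],[75,177,79,65,0,0,0]],
  ],
)

```text
clock: 15.72
tcp_pos: [0.6507, 0.1643, 0.0047]
ee_rot: [0.969, 0.246, -0.0, 0.0]
force: [1.3, 0.1, 0.2]
gripper_width: 0.752
```

```bash
python3 d.py 650.3 164.2 -26 28.5; python3 ov.py 12 650 164; python3 hold.py round 12 650.3 164.2 0 0
```

```text
t 15.72 p [650.7 164.3   4.7] phi 28.5 q [-0.38  0.76  0.07  1.86 -0.1   0.53 -1.31] F [1.3 0.1 0.2] w 63.9
[-0.4 -0.1 30.7] [0. 0. 0.]
[0.6507 0.1643 0.0047] [1.3 0.1 0.2] 0.752 15.72
```

View pics/hold.png

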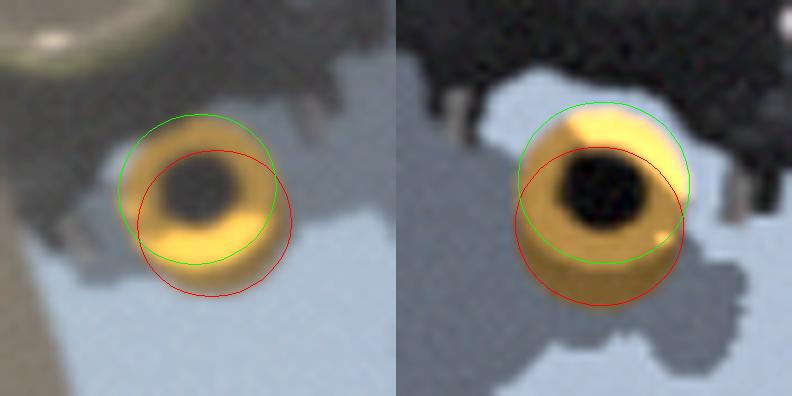

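Request:
apply_moves(
  deltas=[
    [[75,0,0,20,0,0,0],[75,0,0,30,0,0,0],[75,0,0,30,0,0,0],[50,0,0,30,0,0,0],[30,0,0,30,0,0,0],[30,0,0,30,0,0,0],[30,0,0,30,0,0,0]],
  ],
)

```text
clock: 16.7
tcp_pos: [0.6511, 0.1642, -0.0252]
ee_rot: [0.969, 0.246, 0.0, 0.0]
force: [-1.9, -0.3, 6.1]
gripper_width: 0.475
```

```bash
python3 d.py  445.2 -136.8 20 28.5 445.2 -136.8 20 73
```

```text
t 16.7 p [651.1 164.2 -25.2] phi 28.5 q [-0.37  0.8   0.07  1.86 -0.1   0.48 -1.31] F [-1.9 -0.3  6.1] w 40.4
[-324.6  166.3  -45.2] [ 0. -0.  0.]
[-324.6  166.3  -45.2] [  0.   -0.  -44.5]
```

Request:
apply_moves(
  deltas=[
    [[30,0,0,-35,0,0,0],[30,-20,10,-65,0,0,0],[30,-68,35,-75,0,0,0],[30,-118,60,-75,0,0,0],[30,-168,86,-75,0,0,0],[30,-218,112,-75,0,0,0],[30,-268,137,-75,0,0,0],[30,-308,158,-75,0,0,0]],
  ],
)

```text
clock: 17.7
tcp_pos: [0.454, -0.1234, 0.0494]
ee_rot: [0.969, 0.246, -0.001, 0.0]
force: [0.1, -1.0, -2.1]
gripper_width: 0.474
```

```bash
python3 d.py  445.2 -136.8 -5 28.5
```

```text
t 17.7 p [ 454.  -123.4   49.4] phi 28.5 q [ 0.14  0.54  0.    2.29 -0.01  0.3  -0.92] F [ 0.1 -1.  -2.1] w 40.3
[-14.1   7.6  54.4] [ 0.   0.1 -0. ]
```

Request:
apply_moves(
  deltas=[
    [[30,-16.6,8.3,15,0,0,0],[30,-16.6,8.3,35,0,0,0],[30,-16.6,8.3,50,0,0,0],[30,-16.6,8.3,55,0,0,0],[30,-16.6,8.3,55,0,0,0],[30,-16.6,8.3,55,0,0,0]],
  ],
)

```text
clock: 18.45
tcp_pos: [0.4453, -0.1369, -0.0052]
ee_rot: [0.969, 0.246, 0.0, 0.0]
force: [0.1, -0.1, -2.8]
gripper_width: 0.476
```

```bash
python3 d.py  445.2 -136.8 -20 28.5;python3 ov.py 13 445 -137; python3 hold.py round 13 445.2 -136.8 20 0
```

```text
t 18.45 p [ 445.3 -136.9   -5.2] phi 28.5 q [ 0.18  0.65 -0.    2.33  0.01  0.16 -0.9 ] F [ 0.1 -0.1 -2.8] w 40.5
[-0.  -0.1 14.8] [0. 0. 0.]
[ 0.4453 -0.1369 -0.0052] [ 0.1 -0.1 -2.8] 0.476 18.45
```

View pics/hold.png

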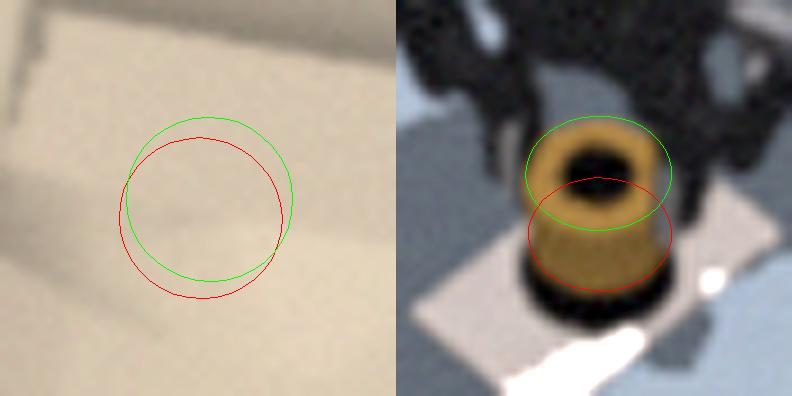

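Request:
apply_moves(
  deltas=[
    [[30,0,0,8,0,0,0],[30,0,0,14,0,0,0],[30,0,0,14.5,0,0,0],[60,0,0,14.5,0,0,0],[75,0,0,14.5,0,0,0],[75,0,0,14.5,0,0,0],[75,0,0,-35,0,0,0],[75,0,0,-85,0,0,0]],
  ],
)

```text
clock: 19.55
tcp_pos: [0.4444, -0.1367, 0.0799]
ee_rot: [0.969, 0.246, -0.001, -0.0]
force: [0.5, -0.7, 0.8]
gripper_width: 0.751
```

```bash
python3 d.py 590.4 18.5 60 83.5
```

```text
t 19.55 p [ 444.4 -136.7   79.9] phi 28.5 q [ 0.18  0.48 -0.    2.28  0.01  0.38 -0.9 ] F [ 0.5 -0.7  0.8] w 63.8
[202.4 -66.7  19.6] [ -0.1   0.1 -55. ]
```

```bash
python3 d.py 525 26 60 -6.5 525 26 -15 -6.5
```

```text
t 19.55 p [ 444.4 -136.7   79.9] phi 28.5 q [ 0.18  0.48 -0.    2.28  0.01  0.38 -0.9 ] F [ 0.5 -0.7  0.8] w 63.8
[ 148.5 -104.5   19.7] [-0.   0.1 35. ]
[ 148.7 -104.4   94.7] [-0.   0.1 35. ]
```

Request:
apply_moves(
  deltas=[
    [[60,37,-26,5,0,0,9],[41,74,-52,10,0,0,18],[41,111,-78,15,0,0,27],[41,148.5,-104.5,30,0,0.1,35],[41,148.5,-104.5,65,0,0.1,35],[41,148.5,-104.5,90,0,0.1,35],[41,148.5,-104.5,95,0,0.1,35],[41,148.5,-104.5,95,0,0.1,35]],
  ],
)

```text
clock: 20.55
tcp_pos: [0.5255, 0.0255, -0.0155]
ee_rot: [0.998, -0.057, 0.0, 0.0]
force: [0.9, -0.8, -0.0]
gripper_width: 0.407
```

Request:
apply_moves(
  deltas=[
    [[41,0,0,2,0,0,0],[41,0,0,4,0,0,0],[41,0,0,6,0,0,0],[41,0,0,8,0,0,0],[41,0,0,8,0,0,0]],
  ],
)

```text
clock: 21.18
tcp_pos: [0.5255, 0.0258, -0.0238]
ee_rot: [0.998, -0.057, 0.001, -0.0]
force: [0.1, 0.2, -0.4]
gripper_width: 0.412
```

```bash
python3 d.py;python3 ov.py 14
```

```text
t 21.18 p [525.5  25.8 -23.8] phi -6.5 q [-0.23  0.72  0.11  2.21 -0.32  0.23 -1.52] F [ 0.1  0.2 -0.4] w 35.0
[ 0.5255  0.0258 -0.0238] [ 0.1  0.2 -0.4] 0.412 21.18
```

View pics/ov14.png

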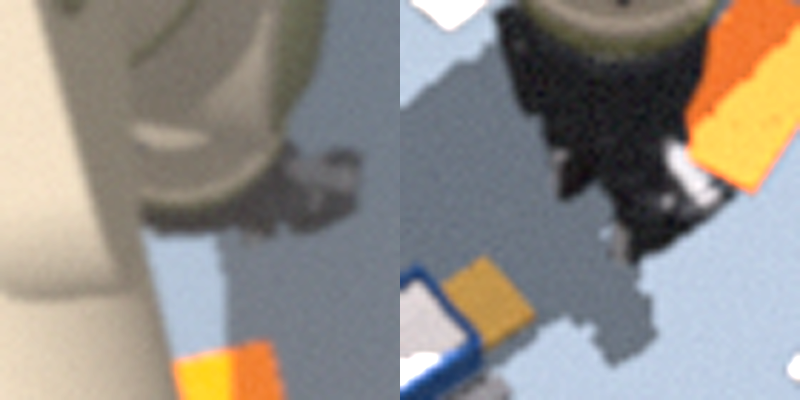

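View pics/scene14.png

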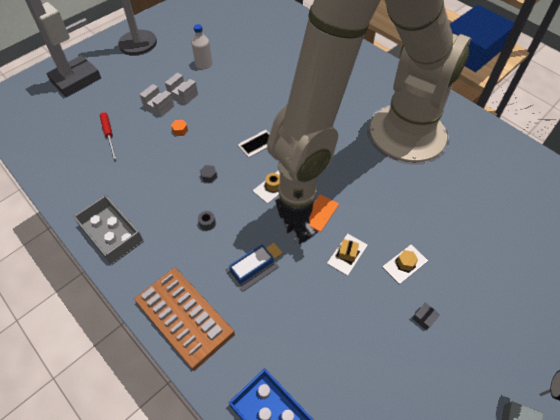

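Request:
apply_moves(
  deltas=[
    [[41,0,0,2,0,0,0],[41,0,0,4,0,0,0],[41,0,0,4,0,0,0]],
  ],
)

```text
clock: 21.65
tcp_pos: [0.5255, 0.0258, -0.0279]
ee_rot: [0.998, -0.057, 0.0, 0.0]
force: [-0.1, 0.5, 0.2]
gripper_width: 0.409
```

Request:
apply_moves(
  deltas=[
    [[41,0,0,1,0,0,0],[41,0,0,2,0,0,0],[41,0,0,2,0,0,0]],
  ],
)

```text
clock: 22.02
tcp_pos: [0.5256, 0.0258, -0.0297]
ee_rot: [0.998, -0.057, 0.001, -0.0]
force: [0.6, 0.6, 0.5]
gripper_width: 0.412
```

Request:
apply_moves(
  deltas=[
    [[41,0,0,1,0,0,0],[41,0,0,2,0,0,0],[41,0,0,2,0,0,0]],
  ],
)

```text
clock: 22.4
tcp_pos: [0.5255, 0.0258, -0.0318]
ee_rot: [0.998, -0.057, 0.001, 0.0]
force: [-0.1, 0.7, 0.1]
gripper_width: 0.408
```

Request:
apply_moves(
  deltas=[
    [[41,0,0,1,0,0,0],[41,0,0,2,0,0,0],[41,0,0,2,0,0,0]],
  ],
)

```text
clock: 22.78
tcp_pos: [0.5256, 0.0258, -0.0338]
ee_rot: [0.998, -0.057, 0.001, -0.0]
force: [-0.3, 0.3, 0.1]
gripper_width: 0.407
```

Request:
apply_moves(
  deltas=[
    [[41,0,0,1,0,0,0],[41,0,0,2,0,0,0],[41,0,0,2,0,0,0]],
  ],
)

```text
clock: 23.15
tcp_pos: [0.5256, 0.0258, -0.0358]
ee_rot: [0.998, -0.057, 0.001, -0.0]
force: [-1.1, -0.5, 0.3]
gripper_width: 0.408
```

Request:
apply_moves(
  deltas=[
    [[41,0,0,1,0,0,0],[41,0,0,2,0,0,0],[41,0,0,2,0,0,0]],
  ],
)

```text
clock: 23.52
tcp_pos: [0.5256, 0.0258, -0.0378]
ee_rot: [0.998, -0.057, 0.001, -0.0]
force: [-0.4, 0.6, -0.5]
gripper_width: 0.408
```

Request:
apply_moves(
  deltas=[
    [[41,0,0,1,0,0,0],[41,0,0,2,0,0,0],[41,0,0,2,0,0,0]],
  ],
)

```text
clock: 23.9
tcp_pos: [0.5256, 0.0258, -0.0397]
ee_rot: [0.998, -0.057, 0.001, -0.0]
force: [-0.1, 0.2, 1.4]
gripper_width: 0.412
```

```bash
python3 d.py;python3 ov.py 15 540 30
```

```text
t 23.9 p [525.6  25.8 -39.7] phi -6.5 q [-0.22  0.75  0.09  2.21 -0.32  0.2  -1.52] F [-0.1  0.2  1.4] w 35.0
[ 0.5256  0.0258 -0.0397] [-0.1  0.2  1.4] 0.412 23.9
```

View pics/ov15.png

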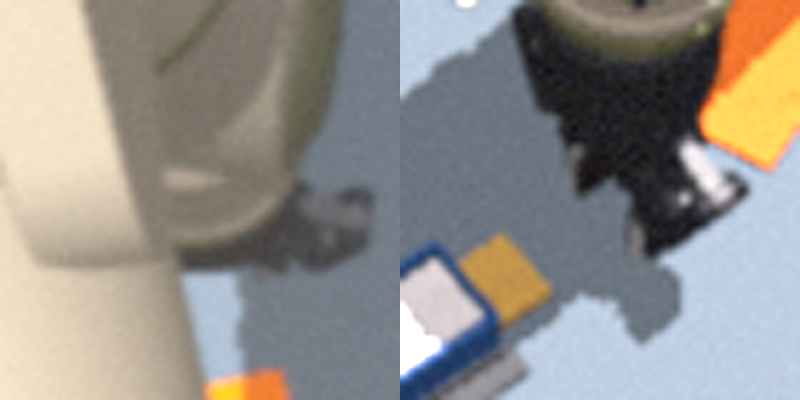

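Run:
```python
from h import *
n="scene";c=proj(n,[[.540,.030,.03]])[0].astype(int)
a=np.radians(83.5);j=np.array([np.cos(a),np.sin(a)]);k=np.array([np.cos(a-np.pi/2),np.sin(a-np.pi/2)])
for z in(0,.01,.02,.03):
    for d in(.0175,.028):
      for e in (.011,-.011):
        P=np.array([.5256,.0258])+j*d+k*e;print(z,d,e,((proj(n,[[*P,z]])[0]-c+35.5)*400/70+[400,0]).round())
    P=np.array([.5256,.0258])-j*.0175+k*.011;print('  far',z,((proj(n,[[*P,z]])[0]-c+35.5)*400/70+[400,0]).round())
```

```text
0 0.0175 0.011 [625. 256.]
0 0.0175 -0.011 [663. 230.]
0 0.028 0.011 [640. 272.]
0 0.028 -0.011 [678. 246.]
  far 0 [577. 202.]
0.01 0.0175 0.011 [626. 245.]
0.01 0.0175 -0.011 [664. 218.]
0.01 0.028 0.011 [641. 261.]
0.01 0.028 -0.011 [679. 235.]
  far 0.01 [577. 191.]
0.02 0.0175 0.011 [627. 233.]
0.02 0.0175 -0.011 [665. 207.]
0.02 0.028 0.011 [642. 250.]
0.02 0.028 -0.011 [680. 223.]
  far 0.02 [578. 179.]
0.03 0.0175 0.011 [627. 222.]
0.03 0.0175 -0.011 [666. 196.]
0.03 0.028 0.011 [642. 238.]
0.03 0.028 -0.011 [681. 212.]
  far 0.03 [578. 168.]
```

Request:
apply_moves(
  deltas=[
    [[41,0,0,1,0,0,0],[41,0,0,2,0,0,0],[41,0,0,3,0,0,0],[41,0,0,3,0,0,0]],
  ],
)

```text
clock: 24.5
tcp_pos: [0.5257, 0.0258, -0.0399]
ee_rot: [0.998, -0.057, 0.002, -0.001]
force: [-6.7, 0.0, 44.8]
gripper_width: 0.41
```

Request:
apply_moves(
  deltas=[
    [[41,0,0,1,0,0,0],[41,0,0,2,0,0,0],[41,0,0,2,0,0,0]],
  ],
)

```text
clock: 24.88
tcp_pos: [0.5258, 0.0259, -0.0401]
ee_rot: [0.998, -0.057, 0.002, -0.001]
force: [-11.8, 0.2, 73.3]
gripper_width: 0.411
```

Request:
apply_moves(
  deltas=[
    [[41,0,0,-5,0,0,0],[50,0,0,-20,0,0,0],[65,0,0,-40,0,0,0],[65,0,0,-45,0,0,0],[65,0,0,-45,0,0,0]],
  ],
)

```text
clock: 25.5
tcp_pos: [0.5257, 0.0259, 0.0004]
ee_rot: [0.998, -0.056, 0.001, -0.0]
force: [-0.2, 1.1, -0.0]
gripper_width: 0.651
```

```bash
python3 d.py 590.4 18.5 0 -6.5
```

```text
t 25.5 p [5.257e+02 2.590e+01 4.000e-01] phi -6.5 q [-0.25  0.68  0.14  2.2  -0.31  0.28 -1.53] F [-0.2  1.1 -0. ] w 55.4
[65.1  0.1  0.5] [-0.  -0.1  0. ]
```

Request:
apply_moves(
  deltas=[
    [[65,35,0,0,0,0,0],[65,65,0,0,0,0,0],[65,65,0,0,0,0,0],[65,65,0,0,0,0,0],[65,65,0,0,0,0,0]],
  ],
)

```text
clock: 26.12
tcp_pos: [0.5889, 0.0185, -0.0]
ee_rot: [0.998, -0.057, -0.0, 0.0]
force: [0.6, 0.7, -0.7]
gripper_width: 0.649
```

```bash
python3 d.py 590.4 18.5 -27 -6.5;python3 ov.py 16 590 18
```

```text
t 26.12 p [588.9  18.5  -0. ] phi -6.5 q [-0.24  0.72  0.17  2.06 -0.29  0.39 -1.53] F [ 0.6  0.7 -0.7] w 55.2
[ 1.5 -0.2 27. ] [0. 0. 0.]
[ 0.5889  0.0185 -0.    ] [ 0.6  0.7 -0.7] 0.649 26.12
```

View pics/ov16.png

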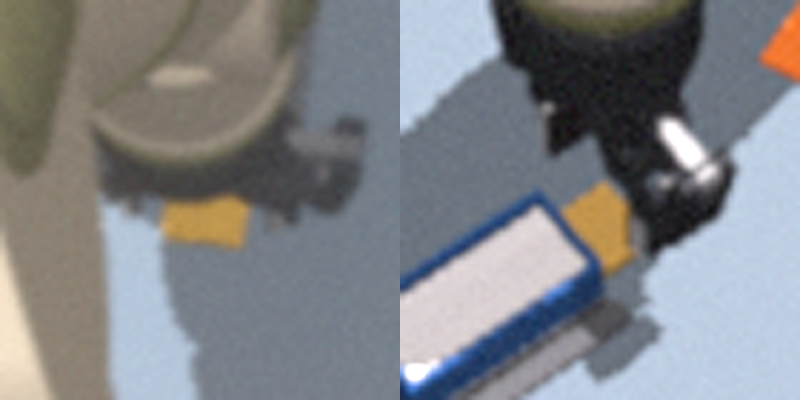

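Request:
apply_moves(
  deltas=[
    [[65,0.7,0,15,0,0,0],[65,0.7,0,27,0,0,0],[65,0.7,0,27,0,0,0],[50,0.7,0,27,0,0,0],[25,0.7,0,27,0,0,0],[25,0.7,0,27,0,0,0],[25,0.7,0,27,0,0,0]],
  ],
  force=80,
)

```text
clock: 27.1
tcp_pos: [0.5909, 0.0185, -0.0261]
ee_rot: [0.998, -0.056, 0.001, -0.0]
force: [-1.3, 0.5, 5.5]
gripper_width: 0.393
```

```bash
python3 d.py;python3 ov.py 17 590 18
```

```text
t 27.1 p [590.9  18.5 -26.1] phi -6.5 q [-0.22  0.76  0.15  2.06 -0.3   0.34 -1.52] F [-1.3  0.5  5.5] w 33.4
[ 0.5909  0.0185 -0.0261] [-1.3  0.5  5.5] 0.393 27.1
```

View pics/ov17.png

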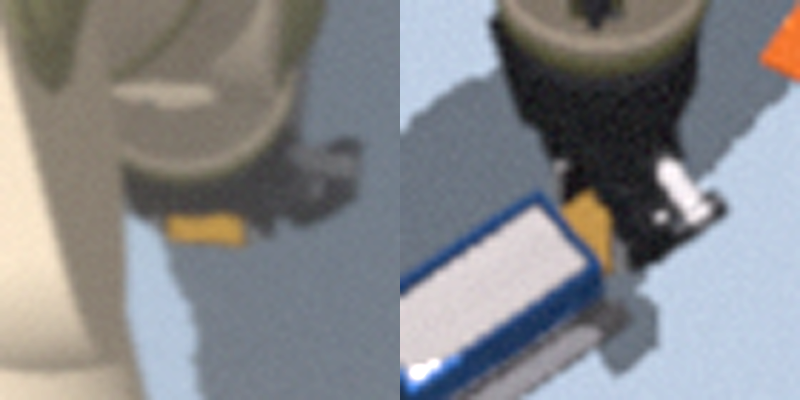

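Request:
apply_moves(
  deltas=[
    [[25,-4,0,0,0,0,0],[25,-14,0,0,0,0,0],[25,-26,0,0,0,0,0],[25,-38,0,0,0,0,0],[25,-50,0,0,0,0,0],[25,-62,0,0,0,0,0],[25,-74,0,0,0,0,0],[25,-85,0,0,0,0,0]],
  ],
)

```text
clock: 28.2
tcp_pos: [0.5048, 0.0281, -0.0269]
ee_rot: [0.998, -0.057, -0.0, 0.0]
force: [-0.2, -0.4, -1.5]
gripper_width: 0.386
```

Request:
apply_moves(
  deltas=[
    [[25,0,0,0,0,0,0],[25,0,0,0,0,0,0]],
  ],
)

```text
clock: 28.45
tcp_pos: [0.5069, 0.028, -0.0267]
ee_rot: [0.998, -0.057, 0.001, -0.0]
force: [-0.2, -0.2, -2.5]
gripper_width: 0.386
```

```bash
python3 d.py;python3 ov.py 18 550 18
```

```text
t 28.45 p [506.9  28.  -26.7] phi -6.5 q [-0.23  0.72  0.09  2.25 -0.33  0.19 -1.52] F [-0.2 -0.2 -2.5] w 32.8
[ 0.5069  0.028  -0.0267] [-0.2 -0.2 -2.5] 0.386 28.45
```

View pics/ov18.png

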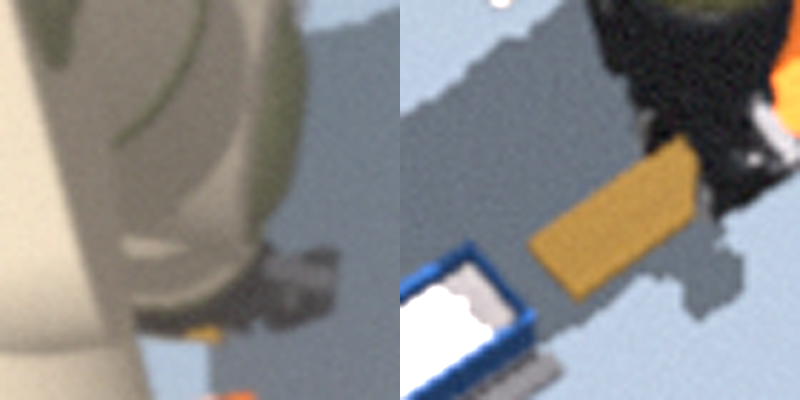

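Request:
apply_moves(
  deltas=[
    [[25,0,0,6,0,0,0],[25,0,0,11,0,0,0],[25,0,0,11.5,0,0,0],[50,0,0,11.5,0,0,0],[65,0,0,11.5,0,0,0],[65,0,0,11.5,0,0,0],[65,0,0,-25,0,0,0],[65,0,0,-35,0,0,0]],
  ],
)

```text
clock: 29.55
tcp_pos: [0.507, 0.028, 0.0096]
ee_rot: [0.998, -0.057, 0.002, -0.0]
force: [0.0, 0.2, 0.2]
gripper_width: 0.655
```

Request:
apply_moves(
  deltas=[
    [[65,30,0,0,0,0,0],[65,56,0,0,0,0,0],[65,56,0,0,0,0,0],[65,56,0,0,0,0,0],[65,56,0,0,0,0,0]],
  ],
)

```text
clock: 30.18
tcp_pos: [0.5609, 0.0218, 0.0081]
ee_rot: [0.998, -0.057, 0.0, 0.0]
force: [-0.3, 0.2, 0.2]
gripper_width: 0.649
```

```bash
python3 d.py;python3 ov.py 19 540 24
python3 - <<'E'
from fit import *
im=cv2.imread('pics/scene19.png');hsv=cv2.cvtColor(im,cv2.COLOR_BGR2HSV).astype(int)
m=((hsv[...,0]>10)&(hsv[...,0]<32)&(hsv[...,1]>95)).astype(np.uint8);m[:,:240]=0;m[:,330:]=0;m[:215]=0;m[290:]=0
n,l,st,_=cv2.connectedComponentsWithStats(m);k=1+np.argmax(st[1:,4]);print(st[k])
pts=np.argwhere(l==k)[:,::-1].astype(np.float32)
print([(back("scene",p,.008)*1000).round(1).tolist() for p in cv2.boxPoints(cv2.minAreaRect(pts))])
E
```

```text
t 30.18 p [560.9  21.8   8.1] phi -6.5 q [-0.25  0.68  0.17  2.12 -0.3   0.36 -1.52] F [-0.3  0.2  0.2] w 55.1
[0.5609 0.0218 0.0081] [-0.3  0.2  0.2] 0.649 30.18
[302 215  28  16 273]
[[475.9, 4.7, 8.0], [423.7, -16.1, 8.0], [408.7, 43.2, 8.0], [460.5, 62.4, 8.0]]
```

View pics/ov19.png

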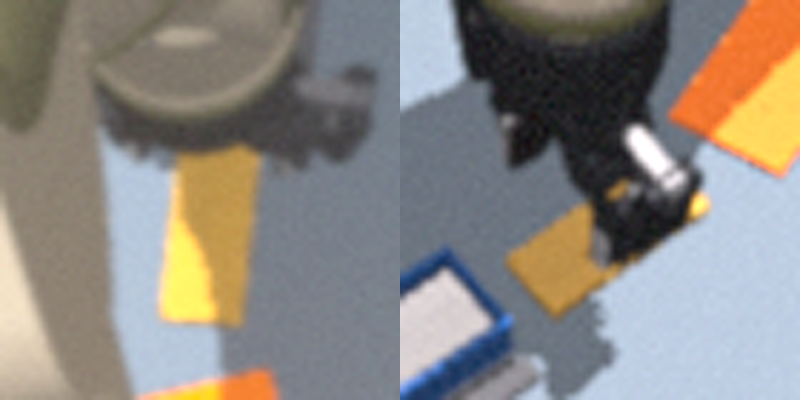

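Run:
```python
from h import *
def b(n,q):
    c=proj(n,[[.540,.024,.03]])[0].astype(int);q=np.array(q)-[400 if n=='scene' else 0,0]
    return (back(n,np.array(q)*70/400-.5+c-35,.008)*1000).round(1)
print('far end',b('scene',[508,259]),b('scene',[558,316]))
print('near end',b('top',[160,319]),b('top',[241,327]))
```

```text
far end [582.2   4.5   8. ] [586.1  40.4   8. ]
near end [493.7  45.4   8. ] [490.1  10.3   8. ]
```

Request:
apply_moves(
  deltas=[
    [[65,0,0,25,0,0,0],[65,0,0,40,0,0,0],[65,0,0,46,0,0,0],[65,0,0,46,0,0,0],[50,0,0,46,0,0,0],[25,0,0,46,0,0,0],[25,0,0,46,0,0,0],[25,0,0,46,0,0,0]],
  ],
)

```text
clock: 31.28
tcp_pos: [0.5625, 0.0218, -0.0366]
ee_rot: [0.998, -0.057, 0.001, -0.0]
force: [-1.2, 1.2, 7.0]
gripper_width: 0.387
```

```bash
python3 d.py 391.3 -291.1 20 -7.3
```

```text
t 31.27 p [562.5  21.8 -36.6] phi -6.5 q [-0.22  0.76  0.12  2.13 -0.32  0.27 -1.51] F [-1.2  1.2  7. ] w 32.9
[-134.5  330.2  -57.1] [-0.  -0.1  0.8]
```

Request:
apply_moves(
  deltas=[
    [[25,0,0,-25,0,0,0],[25,0,0,-60,0,0,0],[25,-18,45,-72,0,0,0],[25,-38,94,-72,0,0,0.2],[25,-58,143,-72,0,0,0.4],[25,-78,192,-72,0,0,0.6],[25,-98,241,-72,0,0,0.8],[25,-118,290,-72,0,0,0.8]],
  ],
)

```text
clock: 32.28
tcp_pos: [0.4113, -0.2546, 0.0346]
ee_rot: [0.998, -0.063, 0.001, 0.0]
force: [0.8, -0.4, -1.8]
gripper_width: 0.386
```

Request:
apply_moves(
  deltas=[
    [[25,-16.1,40.2,10,0,0,0],[25,-16.1,40.2,40,0,0,0],[25,-16.1,40.2,50,0,0,0],[25,-16.1,40.2,50,0,0,0],[25,-16.1,40.2,50,0,0,0]],
  ],
)

```text
clock: 32.9
tcp_pos: [0.3916, -0.2905, -0.0152]
ee_rot: [0.998, -0.063, 0.001, 0.0]
force: [0.4, 0.2, -2.5]
gripper_width: 0.387
```

```bash
python3 d.py 391.7 -291.1 -31 -7.3; python3 ov.py 20 375 -288; python3 hold.py strip 20 367.5 -288 22 -7.3
```

```text
t 32.9 p [ 391.6 -290.5  -15.2] phi -7.2 q [ 0.5   0.68  0.04  2.29 -0.15  0.17 -1.02] F [ 0.4  0.2 -2.5] w 32.9
[ 0.1  0.5 15.8] [ 0.  -0.1  0.1]
[ 0.3916 -0.2905 -0.0152] [ 0.4  0.2 -2.5] 0.387 32.9
```

View pics/hold.png

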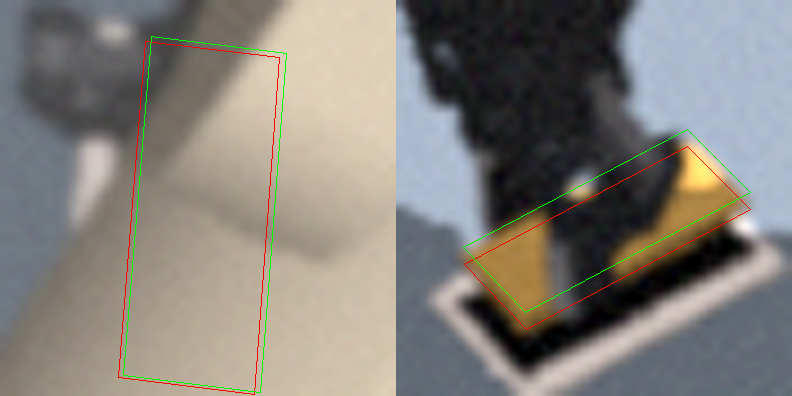

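Request:
apply_moves(
  deltas=[
    [[25,0,0.3,9,0,0,0],[25,0,0.3,15,0,0,0],[25,0,0.3,16.2,0,0,0],[25,0,0.3,16.2,0,0,0]],
  ],
)

```text
clock: 33.5
tcp_pos: [0.3911, -0.2912, -0.0316]
ee_rot: [0.998, -0.063, 0.001, -0.0]
force: [-1.2, 1.3, 12.5]
gripper_width: 0.382
```

```bash
python3 d.py 391.7 -291.1 -31 -7.3
```

```text
t 33.5 p [ 391.1 -291.2  -31.6] phi -7.3 q [ 0.5   0.72  0.03  2.29 -0.15  0.13 -1.02] F [-1.2  1.3 12.5] w 32.5
[ 0.6 -0.2 -0.6] [-0.  -0.1  0. ]
```

Request:
apply_moves(
  deltas=[
    [[45,0,0,0,0,0,0],[65,0,0,0,0,0,0],[70,0,0,0,0,0,0],[70,0,0,-30,0,0,0],[70,0,0,-80,0,0,0],[70,25,45,-110,0,0,0],[70,55,95,-120,0,0,0],[70,80,140,-125,0,0,0]],
  ],
)

```text
clock: 34.5
tcp_pos: [0.4535, -0.4423, 0.0943]
ee_rot: [0.998, -0.063, 0.001, 0.001]
force: [0.9, 0.7, -0.1]
gripper_width: 0.7
```

Request:
apply_moves(
  deltas=[
    [[70,10,50,0,0,0,0],[70,20,100,0,0,0,0],[70,20,150,0,0,0,0],[70,20,150,0,0,0,0]],
  ],
)

```text
clock: 35.0
tcp_pos: [0.4501, -0.5962, 0.0923]
ee_rot: [0.998, -0.066, -0.0, 0.001]
force: [0.6, 0.6, -0.0]
gripper_width: 0.698
```

```bash
cat > chk.py <<'E'
from fit import *
print(observe()['tcp_pos'].round(3))
ims={}
for n in('top','scene'):
    ims[n]=grab_frame(n)[:,:,::-1].copy();cv2.imwrite(f'pics/{n}_end.png',ims[n])
for t,x,y in [('round',.445,-.137),('hex',.374,.27),('square',.458,.149),('strip',.3675,-.288)]:
    for n in('top','scene'):
      for f in (0,1):
        p,c,a=fit(n,ims[n],t,x,y,0,.005,26,f)
        print(t,n,f,(p[:2]*1000).round(1),np.degrees(p[2]).round(1),round(c),a)
out=[]
for n in('top','scene'):
    r=[]
    for x,y in[(.445,-.137),(.374,.27),(.458,.149),(.3675,-.288)]:
        c=proj(n,[[x,y,.01]])[0].astype(int);r.append(cv2.resize(ims[n][c[1]-30:c[1]+30,c[0]-30:c[0]+30],(198,198),interpolation=cv2.INTER_CUBIC))
    out.append(np.hstack(r))
cv2.imwrite('pics/end.png',np.vstack(out))
E
python3 chk.py
```

```text
[ 0.45  -0.596  0.092]
round top 0 [ 444.3 -137.5] 5.0 29 269
round top 1 [ 443.3 -137.2] 9.1 12 258
round scene 0 [ 447.2 -135.7] 4.0 18 251
round scene 1 [ 447.4 -135.5] -4.2 14 153
hex top 0 [372.7 268.7] 3.0 35 299
hex top 1 [371.6 268. ] -57.0 15 275
hex scene 0 [374.9 270.4] 1.6 22 336
hex scene 1 [374.4 270.3] 4.4 17 229
square top 0 [457.3 148.2] 25.0 42 323
square top 1 [455.6 147. ] 27.0 22 308
square scene 0 [459.4 149.4] 21.1 32 363
square scene 1 [459.4 150. ] 28.0 19 258
strip top 0 [ 366.5 -289.1] -6.9 37 609
strip top 1 [ 398.5 -290.8] -40.4 300 252
strip scene 0 [ 369.4 -287.5] -8.5 20 336
strip scene 1 [ 371.9 -283.3] -12.4 143 134
```

View pics/end.png

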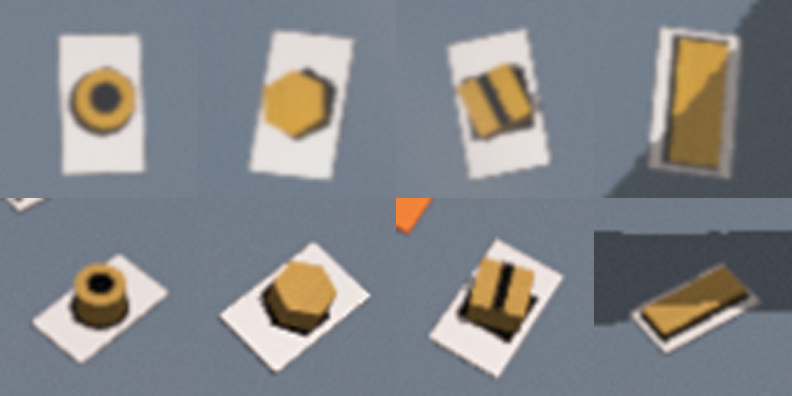

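View pics/top_end.png

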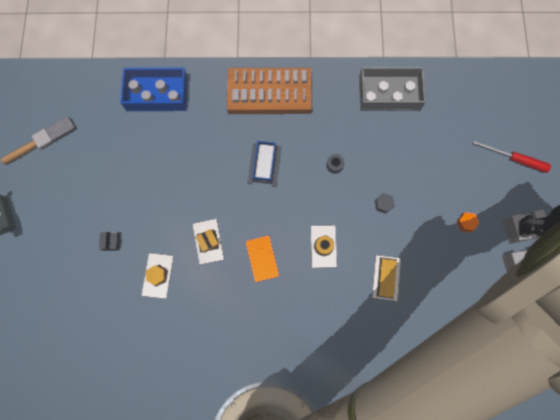

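```bash
python3 -c "
from bench import *
o=observe();print(o['clock'],o['qvel'].round(3),o['force'].round(1));print(sign_off())"
```

```text
35.1 [-0.026 -0.013 -0.019  0.018 -0.002  0.    -0.001] [-0.   0.3  0.3]
the job is handed in; nothing more can be done
None
```

The bushing, spacer, block and strip are each on their own pad, released, and I handed the job in at 35.1 s of the 96 s allowed.

- **How they were moved:** The round bushing, hexagonal spacer and square block were each lifted straight over and set down upright. I drew the strip straight out under the gate, laid it on the table, gripped it again nearer its far end and laid it lengthwise on its pad. The aluminium strips stayed in the magazine.
- **Last checks:** Averaged over both cameras, every part is within about 1 mm of its pad centre, and the strip's direction matches its pad's to about 0.5°. The two cameras disagree with each other by up to about 4 mm, and one mode of the strip fit failed because half of it was in shadow, so I used the other mode. The gripper was clear of everything, with no contact force.
- **Something disagreed:** The fingertips sat about 40 mm higher than the reported tool position (measured at 41% opening). My first grasp of the spacer therefore closed on air above it.
- **Highest force:** To measure that offset I pressed the fingertips on the bare table. The force at the wrist reached about 73 N, under the 120 N limit. I took this as finger contact, not the gripper's body, which has the 40 N limit.

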